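# Hold a slide carrier flush on a tilt stage

## Task

Slide the tilt stage along the bench, without lifting it, until its round base stands inside the ring mark beside the side-view camera. Then pick the slide carrier off the balance by its upright grip, tilt it to match the sloped black face of the stage, and press it flush and centred on that face, long side running up the slope, so that the sprung face gives way a little but never reaches its stop. Finish while still gripping the carrier and pressing it there, the fingers themselves clear of the stage, and leave everything else on the bench undisturbed.

Things in the scene. Friction and masses are not known exactly. Their poses are not given: they have to be found in the camera images.
- stage: loose tilt stage, 0.9 kg: round blue base 124 mm across, 14 mm high; cheeks 50 mm high, 47 mm either side along y, carry a sprung black face, about 60 mm up. Origin: centre of the underside, on the bench, z up. The face slopes down to the stage's -x, roughly the robot's side; tilt axis along y, 38 mm up, locked stiffly at an angle that varies, 11 to 24 degrees
- face_top (a point): centre of the top of the stage's black sprung face, a rectangle 110 mm (x, up the slope) by 76 mm (y, level) with a white outline 100 x 66 mm; z is its outward normal, leaning from vertical to the stage's -x. 22 mm from the tilt axis along the normal at rest; moves in with the face
- face (a joint): how far the sprung face is pushed in along its normal, m: 0 at rest, 0.012 at its stop; takes about 2 N to start and 0.7 N more per mm; it stays parallel to itself
- ring (a point): centre of the flat ring mark on the bench: blue line round a white disc, 160 mm inside diameter; turns with the grey side-view camera, 120 mm high, that stands fixed with it: lens tip 177 mm from this centre along +y and 30 mm along +x, body and foot reach on to 285 mm
- balance: white bench balance, fixed, 300 (x) x 200 (y) mm; origin under its centre, on the bench; the steel pan, 170 x 180 mm, is centred 60 mm along its +x with its top 70 mm above the bench; the keypad side (-x) faces the robot
- carrier_mid (a point): slide carrier, loose, about 0.08 kg, on the balance pan: flat blue slide 76 (x) x 40 (y) x 4 mm with an orange upright grip in its middle, 30 mm along x, 12 mm thick along y, from 4 to 56 mm above the underside. This point is on its mid axis 28 mm above the underside, z up. Take the grip with the fingers closing along y
- carrier: the same slide carrier, at the centre of its underside, same axes
- jar: bystander: amber jar, 56 mm across, 85 mm high; origin under its centre
- beaker: bystander: clear beaker, 64 mm across, 85 mm high; origin under its centre
- dish: bystander: closed yellow dish, 60 mm across, 15 mm high; origin under its centre
- tipbox: bystander: green box 110 x 75 x 50 mm; origin under its centre
- bottle: bystander: white bottle, 60 mm across, 150 mm high; origin under its centre
- spatula: bystander: lab spatula 160 mm long lying along its x

How it is judged:
On the way, in this order (a step that is already met when the one before it is completed fails the run):
1. the stage has been slid into the ring mark and stands still (horizontal distance between stage and ring below 0.02 m and linear speed of stage below 0.01 m/s), for 0.2 s.
2. the carrier has been lifted off the balance in the fingers (contact force between the fingers and carrier above 0.5 N and contact force between carrier and balance below 0.02 N and height (world z) of carrier above 0.085 m), for 0.2 s.
At the end, for the whole second after the job is handed in: For the last second: stage within 20 mm of the ring centre; carrier gripped and pressed on the face, which is in by 1.5 to 10.5 mm; flush within 4 degrees, long side along the slope within 9 degrees, centred within 13 mm each way; robot not touching the stage; all still (horizontal distance between stage and ring below 0.02 m and angle between the z axis of carrier_mid and the z axis of face_top, either way round below 0.07 rad and angle between the x axis of carrier_mid and the x axis of face_top, either way round below 0.16 rad and x of carrier_mid in the frame of face_top between -0.013 and 0.013 m and y of carrier_mid in the frame of face_top between -0.013 and 0.013 m and z of carrier_mid in the frame of face_top between 0.024 and 0.031 m and value of joint face between 0.0015 and 0.0105 m and contact force between carrier and stage above 2 N and contact force between the fingers and carrier above 1 N and contact force between each of the arm, the fingers and stage below 0.3 N and linear speed of each of carrier, stage below 0.02 m/s); the arm keeps its last pose, push and grip.
It fails at once if the stage is lifted or tipped (height (world z) of stage above 0.012 m or angle between stage's own z axis and vertical above 0.15 rad).
It fails at once if the sprung face is driven to its stop (value of joint face above 0.0117 m).
It fails at once if a bystander is moved more than 30 mm (distance of any of jar, beaker, dish, tipbox, bottle, spatula from where it was at the start of the episode above 0.03 m).
It also fails if it takes over 54 s, if anything falls off the work surface, if the arm or the gripper's body presses on something with over 40 N, if the wrist force passes 120 N, or if a joint passes its speed limit or range.

## Robot

A 6-joint arm with a two-finger parallel gripper is mounted at the origin on the work surface. World frame = base frame: x ahead of the robot, y to its left, z up, the work surface at z = 0. Lengths are in m, angles in rad, forces in N, time in s.
With the tool pointing down it reaches from about 0.275 to 0.85 m from the base axis. Payload 5.2 kg.
Tool frame: the origin (TCP) lies midway between the tips of the shut fingers; the grasp point (between the pads) lies 19 mm behind it; z points along the fingers, x is the direction in which the jaws open and shut, and the axes are right-handed (so a half turn about z gives the same grasp; the last joint's range is limited). The gripper opens to 85 mm and grips with 20 to 120 N. Pads are 22 mm wide; open, the fingers measure 114 mm over their backs; the gripper's body (76 mm by 85 mm) begins 54 mm behind the grasp point. The pads swing forward as they close: fully open they stand 13 mm farther back than shut.
Start: joints at [-1.488, 0.259, 1.535, -0, 1.348, -0.203], TCP at [0.155, -0.528, 0.201] pointing down, gripper open.
Joint ranges: [-3.14, 3.14], [-0.91, 2.08], [0.19, 2.58], [-1.22, 4.36], [0.22, 2.71], [-3.12, 3.12]. Speed limits (rad/s): [2.57, 2.57, 3.14, 3.14, 3.14, 3.14].

## Interface

Orientations are given as a unit quaternion [w, x, y, z].
In Python, from plant import arm, grab_frame, order gives the robot as it stands.
- The arm moves only by the tool step_arm, never from a script. Its argument "series" is a list of rows, each an object of numbers: "gripper": the closure in counts, from 0 (fully open) to 255 (shut); "x", "y", "z": the shift along the world's x, y, z in m; "spin": the turn about the world's z in rad. In form: [{"gripper": .., "x": .., "y": .., "z": .., "spin": ..}, ...]. A call has 1 to 8 rows; each row is the pose to reach, as a shift and turn from the pose commanded when the call began; what a row does not reach only later rows make up. A row lasts 1/8 s, in which the tool goes at most 62.5 mm and 10.7 degrees, less where a joint would pass 70% of its speed; a pose out of reach is approached as far as the arm can. A call with a gripper value outside its range is refused whole. The fingers move at their own pace and stop on an object; "grip_force" is the grip in N (left out, the last holds). Time passes only in rows, so rows that repeat a pose let the fingers close. It gives the time, the measured TCP pose, the force and the opening at its end, in the units of the state.
- arm.observe(): the state, without advancing time (a new reading comes with each control period).
- grab_frame(name): name is "scene" or "top" or "wrist"; returns a dict with "color" (420x560x3 uint8, red, green, blue), "range_z" (420x560 float32, m along the optical axis (not along the pixel's ray), 0 where there is no reading), "fx", "fy", "cx", "cy" (pixels), "extrinsics" (4x4, takes a point from camera to world coordinates); the wrist camera has in their place "mount" (4x4, takes a point from camera to tool coordinates, whose origin is the TCP and whose axes are the tool frame's). Camera axes: x right, y down, z forward; pixel columns grow to the right and rows downward; lengths in m; the calibration is good to about 2 mm. The wrist camera is an equidistant fisheye: a pixel r from the principal point sees the ray r / f radians off the axis. A picture is of the moment at which its call begins: read the wrist's pose just before it.
- order.finish_job(): hands the job in, once; it reports no verdict.
The state is a dict: "t": time; "q": joint angles; "dq": joint speeds; "joint_efforts": joint torques, N m; "ee_pos": TCP position; "eef_rot": TCP orientation; "ft_force": force on the tool from outside, world axes, zero at the start; "moment": the same for the moment, N m; "opening": finger opening in m.
Only numpy, scipy, OpenCV 4.12 (cv2) and the standard library are available. Lean on these libraries where they do the work, as an engineer would, in place of code of your own. Each camera call takes 0.05 s, during which the arm holds its last target.

## Working session

There is one attempt and no reset: what is moved stays moved. The work goes in short steps, Python scripts to look and compute and a tool call to move; the robot and the scene stay as the last step left them, time stands still between calls to the robot, and variables do not carry over. Pictures are saved under pics/ and viewed, and the job is handed in when it is done.

Besides the shell and the picture viewer there is one more tool, called after "Emit:" as name(argument=value, ...), one argument or row to a line, values as JSON. step_arm: Moves the arm, as the interface text tells. Its arguments: {"type":"object","properties":{"series":{"type":"array","items":{"type":"object","properties":{"gripper":{"type":"number"},"x":{"type":"number"},"y":{"type":"number"},"z":{"type":"number"},"spin":{"type":"number"}}}},"grip_force":{"type":"number"}},"required":["series"]}

```bash
ls; mkdir -p pics; cat > h.py <<'E'
import numpy as np, cv2
from plant import arm, grab_frame, order
def save(f,n): cv2.imwrite('pics/'+n, cv2.cvtColor(f['color'],cv2.COLOR_RGB2BGR))
def pts(f):
    z=f['range_z']; h,w=z.shape; u,v=np.meshgrid(np.arange(w),np.arange(h))
    P=np.stack([(u-f['cx'])/f['fx']*z,(v-f['cy'])/f['fy']*z,z],-1)
    E=f['extrinsics']; W=P@E[:3,:3].T+E[:3,3]; W[z<=0]=np.nan; return W
E
python3 - <<'E'
from h import *
print(arm.observe())
for n in ('scene','top','wrist'):
    f=grab_frame(n); save(f,n+'0.png'); np.save('pics/'+n+'0.npy',f,allow_pickle=True)
    print(n,{k:f[k] for k in f if k not in('color','range_z')})
E
```

```text
pics
{'t': 0.0, 'q': array([-1.48778015e+00,  2.59369790e-01,  1.53607171e+00, -9.49673311e-06,
        1.34799904e+00, -2.02815816e-01]), 'dq': array([-2.77457754e-04, -7.55495543e-04, -5.78189455e-04, -1.05598925e-03,
       -2.38252704e-05, -5.23246422e-04]), 'joint_efforts': array([ 6.76284799e-05, -4.46030045e+01, -2.90573788e+01, -6.33813488e-04,
        1.16340118e-02, -2.84739379e-06]), 'ee_pos': array([ 0.15503752, -0.52709482,  0.19976489]), 'eef_rot': array([-6.88192300e-04,  8.00611238e-01, -5.99183437e-01, -6.16507056e-04]), 'ft_force': array([0.26452714, 1.46122668, 0.56301345]), 'moment': array([-0.00669701, -0.02330346,  0.03308595]), 'opening': 0.08529243894392682}
scene {'fx': 390.6406512449572, 'fy': 390.6406512449572, 'cx': 276.9815315708725, 'cy': 208.4737974939882, 'extrinsics': array([[-0.37098368,  0.6241752 , -0.6875874 ,  1.26289875],
       [ 0.92840383,  0.23261363, -0.28975373,  0.3579247 ],
       [-0.02091489, -0.74585268, -0.66578251,  0.76894018],
       [ 0.        ,  0.        ,  0.        ,  1.        ]])}
top {'fx': 402.91200969833534, 'fy': 402.91200969833534, 'cx': 279.4265682132774, 'cy': 207.5644697313008, 'extrinsics': array([[-0.00846628, -0.99297246,  0.11804245,  0.43968198],
       [-0.99920827,  0.00381168, -0.03960178,  0.07842621],
       [ 0.03887354, -0.11828427, -0.99221856,  0.989403  ],
       [ 0.        ,  0.        ,  0.        ,  1.        ]])}
wrist {'fx': 325.19226210127806, 'fy': 325.19226210127806, 'cx': 280.99721221063413, 'cy': 210.6697848913322, 'mount': array([[ 9.99999142e-01, -8.30907792e-04, -1.01310302e-03,
         2.44692535e-04],
       [ 1.11404992e-03,  9.46188899e-01,  3.23612928e-01,
        -8.30764322e-02],
       [ 6.89694326e-04, -3.23613778e-01,  9.46189012e-01,
        -1.73480286e-01],
       [ 0.00000000e+00,  0.00000000e+00,  0.00000000e+00,
         1.00000000e+00]])}
```

View pics/scene0.png

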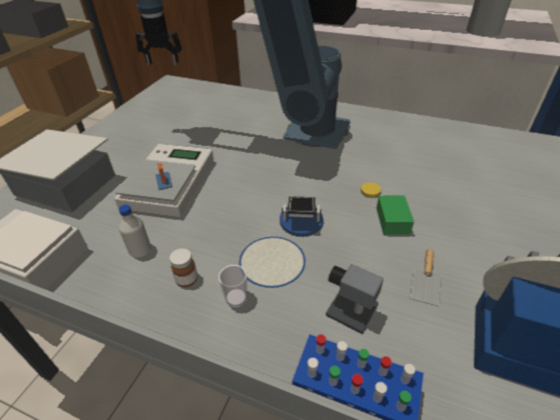

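View pics/top0.png

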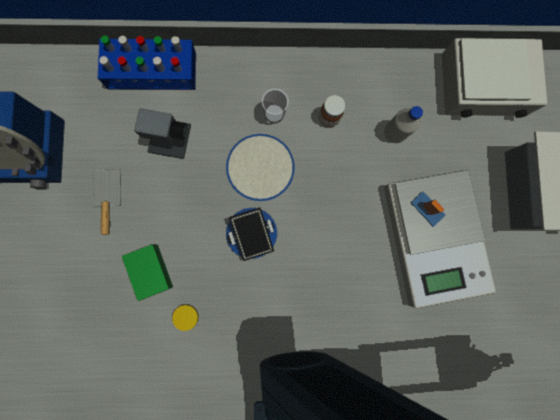

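View pics/wrist0.png

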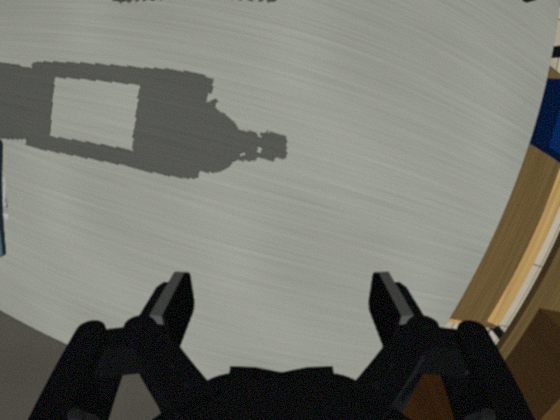

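```bash
cat >> h.py <<'E'
def ray_plane(f,uv,z):
    uv=np.atleast_2d(np.asarray(uv,float)); d=np.c_[(uv[:,0]-f['cx'])/f['fx'],(uv[:,1]-f['cy'])/f['fy'],np.ones(len(uv))]
    E=f['extrinsics']; d=d@E[:3,:3].T; o=E[:3,3]; return o+d*((z-o[2])/d[:,2])[:,None]
def fitcirc(p):
    A=np.c_[2*p[:,0],2*p[:,1],np.ones(len(p))]; s=np.linalg.lstsq(A,(p[:,:2]**2).sum(1),rcond=None)[0]
    return s[0],s[1],np.sqrt(s[2]+s[0]**2+s[1]**2)
E
python3 - <<'E'
from h import *
f=np.load('pics/top0.npy',allow_pickle=True).item(); c=f['color']; W=pts(f)
big=cv2.resize(c[120:290,190:320],None,fx=5,fy=5,interpolation=cv2.INTER_NEAREST)[:, :, ::-1]
cv2.imwrite('pics/cropA.png',cv2.resize(big,(600,785))[:600*0+785][:600] if 0 else cv2.resize(c[125:275,200:310],None,fx=4,fy=4,interpolation=cv2.INTER_CUBIC)[:,:,::-1])
cv2.imwrite('pics/cropB.png',cv2.resize(c[165:310,375:505],None,fx=4,fy=4,interpolation=cv2.INTER_CUBIC)[:,:,::-1])
hsv=cv2.cvtColor(c,cv2.COLOR_RGB2HSV)
blue=((hsv[...,0]>95)&(hsv[...,0]<130)&(hsv[...,1]>110)).astype(np.uint8)
n,l,st,ce=cv2.connectedComponentsWithStats(blue)
for i in range(1,n):
    if st[i,4]>20: print(i,st[i],ce[i])
cv2.imwrite('pics/blue.png',blue*255)
# stage points
for (r,cc) in [(235,251),(222,248),(248,256),(230,262),(240,240),(167,260),(203,430),(205,440)]:
    print((r,cc),W[r,cc].round(4),c[r,cc])
E
```

```text
1 [    0     0   560    25 12072] [296.03445991  10.39330683]
2 [  97   38   98   51 3838] [147.75247525  65.39942678]
3 [   0   92   64   90 3237] [ 32.96354649 135.78127896]
4 [409 106  14  13 133] [415.63909774 112.28571429]
5 [226 134  68  67 293] [259.18771331 168.11945392]
6 [412 193  32  33 299] [426.43478261 209.090301  ]
8 [235 208  20   7  56] [244.5        210.51785714]
9 [261 211  16  35 177] [270.31638418 227.59322034]
10 [226 222  15  34 134] [232.30597015 240.52985075]
188 [342 381  10  14  35] [347.34285714 387.71428571]
233 [330 387  14  10  25] [335.16 392.44]
262 [355 388  12  11  39] [360.43589744 392.8974359 ]
289 [365 393  11   8  21] [370.04761905 396.80952381]
314 [319 397  19  13  61] [329.81967213 402.36065574]
351 [370 400  12  13  39] [376.35897436 405.76923077]
374 [377 402  10  14  34] [381.61764706 409.32352941]
409 [338 407  13   8  34] [344.17647059 410.55882353]
433 [419 408   7  12  22] [422.18181818 413.27272727]
446 [351 410   9  10  25] [355.24 415.16]
454 [410 410   8   9  24] [413.58333333 414.125     ]
(235, 251) [0.487  0.1073 0.0598] [28 28 26]
(222, 248) [0.5163 0.1139 0.0682] [22 24 26]
(248, 256) [0.4574 0.0961 0.0464] [26 28 26]
(230, 262) [0.4982 0.082  0.0621] [29 32 28]
(240, 240) [0.4758 0.1326 0.0571] [48 47 45]
(167, 260) [6.597e-01 8.670e-02 1.000e-04] [160 159 143]
(203, 430) [ 0.5523 -0.2905  0.1174] [50 29 21]
(205, 440) [ 0.5467 -0.3087  0.1265] [153 103  72]
```

View pics/cropA.png

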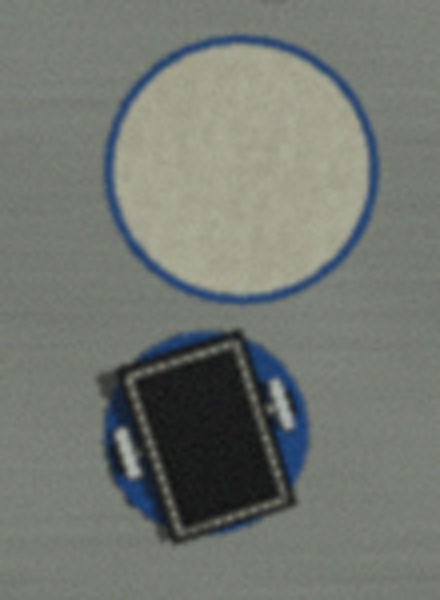

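View pics/cropB.png

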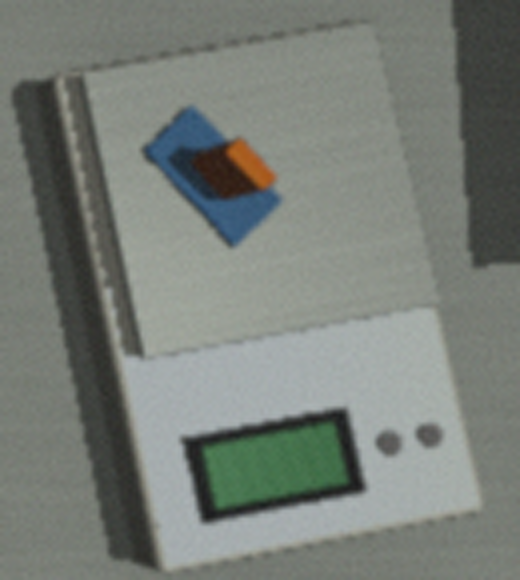

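```bash
python3 - <<'E'
from h import *
f=np.load('pics/top0.npy',allow_pickle=True).item(); c=f['color']; W=pts(f)
hsv=cv2.cvtColor(c,cv2.COLOR_RGB2HSV)
blue=((hsv[...,0]>95)&(hsv[...,0]<130)&(hsv[...,1]>110)).astype(np.uint8)
n,l,st,ce=cv2.connectedComponentsWithStats(blue)
v,u=np.nonzero(l==5); p=ray_plane(f,np.c_[u,v],0); print('ring',fitcirc(p))
# stage base outer points: blue comps 8,9,10 -> hull of all
m=np.isin(l,[8,9,10]); v,u=np.nonzero(m); P=W[v,u]; print('base z',np.nanmedian(P[:,2]))
h=cv2.convexHull(np.c_[u,v].astype(np.int32))[:,0]; 
q=ray_plane(f,h,0.014)
# robust circ fit radius .062
from scipy.optimize import least_squares
r=least_squares(lambda s:np.hypot(q[:,0]-s[0],q[:,1]-s[1])-.062,[.48,.1],loss='soft_l1',f_scale=.002); print('base c',r.x,r.fun.round(4))
# face
X=W[200:275,215:290].reshape(-1,3); C=c[200:275,215:290].reshape(-1,3)
k=(X[:,2]>.035)&(C.max(1)<60)&np.isfinite(X[:,2]); F=X[k]
for _ in range(5):
    ct=F.mean(0); nn=np.linalg.svd(F-ct)[2][2]; nn*=np.sign(nn[2]); d=(F-ct)@nn; F=F[abs(d)<.004]
print('face',len(F),ct,nn,'tilt deg',np.degrees(np.arccos(nn[2])),'yaw dir up-slope',np.degrees(np.arctan2(-nn[1],-nn[0])),d.std())
rect=cv2.minAreaRect(F[:,:2].astype(np.float32)*1000);print(rect)
# cheeks white
k=(X[:,2]>.03)&(C.min(1)>130); print('cheeks',X[k].round(3)[:40].tolist()[:20])
# carrier
v,u=np.nonzero(l==6); cn,_=cv2.findContours((l==6).astype(np.uint8),0,1)
s=ray_plane(f,cn[0][:,0],.074); print('slide',cv2.minAreaRect(s[:,:2].astype(np.float32)*1000))
Or=((hsv[...,0]<15)&(hsv[...,1]>100)&(hsv[...,2]>100)).astype(np.uint8); Or[:, :375]=0;Or[:180]=0
v,u=np.nonzero(Or);o=ray_plane(f,np.c_[u,v],.126);print('grip',len(u),cv2.minAreaRect(o[:,:2].astype(np.float32)*1000),np.nanmedian(W[v,u,2]))
# bystanders
for nm,(r,cc),z in [('jar',(105,332),.085),('beaker',(100,274),.085),('bottle',(113,415),.15),('dish',(317,185),.015),('tip',(272,147),.05),('cam',(125,155),.12),('spat',(217,105),0.01)]:
    print(nm,ray_plane(f,[cc,r],z).round(3))
E
```

```text
ring (np.float64(0.6606256107050644), np.float64(0.0867653932702247), np.float64(0.08312830685897026))
base z 0.013763742672845802
base c [0.49390638 0.10778713] [-0.0018 -0.0019 -0.0024 -0.003  -0.0019 -0.0006 -0.0014 -0.0021 -0.0008
 -0.0004 -0.0014 -0.0016 -0.0009 -0.0005 -0.0004  0.0001 -0.     -0.0007
 -0.0003 -0.0007 -0.0008 -0.0016 -0.0017 -0.0017]
face 1168 [0.49016072 0.10695142 0.0590476 ] [-0.29518362 -0.09308204  0.95089556] tilt deg 18.029819903792134 yaw dir up-slope 17.501942680161598 0.0014314832020756807
((489.7712707519531, 106.23623657226562), (104.33431243896484, 75.48735809326172), 17.19362449645996)
cheeks [[0.522, 0.068, 0.048], [0.522, 0.066, 0.049], [0.52, 0.068, 0.046], [0.52, 0.066, 0.051], [0.518, 0.068, 0.05], [0.517, 0.066, 0.051], [0.517, 0.063, 0.051], [0.515, 0.068, 0.047], [0.515, 0.066, 0.048], [0.515, 0.063, 0.049], [0.513, 0.066, 0.049], [0.513, 0.063, 0.049], [0.511, 0.066, 0.049], [0.51, 0.063, 0.051], [0.511, 0.061, 0.048], [0.509, 0.066, 0.044], [0.508, 0.063, 0.048], [0.508, 0.061, 0.051], [0.506, 0.063, 0.049], [0.506, 0.061, 0.049]]
slide ((545.16357421875, -302.14874267578125), (71.43004608154297, 37.2977180480957), 42.94194412231445)
grip 74 ((545.6328735351562, -302.1602478027344), (29.11516571044922, 11.28964614868164), 43.50312042236328) 0.12547771011990855
jar [[ 0.789 -0.083  0.085]]
beaker [[0.8   0.053 0.085]]
bottle [[ 0.747 -0.254  0.15 ]]
dish [[0.299 0.263 0.015]]
tip [[0.405 0.344 0.05 ]]
cam [[0.727 0.316 0.12 ]]
spat [[0.535 0.459 0.01 ]]
```

Emit:
step_arm(
  series=[
    {"gripper":0,"x":0.235,"y":0.604,"z":0,"spin":0.016},
    {"gripper":0,"x":0.235,"y":0.604,"z":0,"spin":0.016},
    {"gripper":0,"x":0.235,"y":0.604,"z":0,"spin":0.016},
    {"gripper":0,"x":0.235,"y":0.604,"z":0,"spin":0.016},
    {"gripper":0,"x":0.235,"y":0.604,"z":0,"spin":0.016},
    {"gripper":0,"x":0.235,"y":0.604,"z":0,"spin":0.016},
    {"gripper":0,"x":0.235,"y":0.604,"z":0,"spin":0.016},
    {"gripper":0,"x":0.235,"y":0.604,"z":0,"spin":0.016},
  ],
)

```text
t: 1.15
ee_pos: [0.3367, -0.0599, 0.2008]
eef_rot: [-0.0, 0.805, -0.593, 0.001]
ft_force: [0.6, -0.8, 0.2]
opening: 0.0854
```

Emit:
step_arm(
  series=[
    {"gripper":0,"x":0.09,"y":0.19,"z":0},
    {"gripper":0,"x":0.09,"y":0.19,"z":0},
    {"gripper":0,"x":0.09,"y":0.19,"z":0},
    {"gripper":0,"x":0.09,"y":0.19,"z":0},
  ],
)

```text
invalid input
```

Emit:
step_arm(
  series=[
    {"gripper":0,"x":0.053,"y":0.136,"z":0,"spin":0},
    {"gripper":0,"x":0.053,"y":0.136,"z":0,"spin":0},
    {"gripper":0,"x":0.053,"y":0.136,"z":0,"spin":0},
    {"gripper":0,"x":0.053,"y":0.136,"z":0,"spin":0},
  ],
)

```text
t: 1.65
ee_pos: [0.3892, 0.0757, 0.2003]
eef_rot: [0.0, 0.807, -0.591, -0.0]
ft_force: [-1.2, -0.2, 0.1]
opening: 0.0854
```

```bash
python3 - <<'E'
from h import *
s=arm.observe();print(s['t'],s['ee_pos'],s['eef_rot'],s['opening'])
for n in ('scene','wrist'):
    f=grab_frame(n); save(f,n+'1.png')
E
```

```text
1.65 [0.3892161 0.0756592 0.2003096] [ 2.01783360e-04  8.06546197e-01 -5.91170932e-01 -3.47746655e-04] 0.08544102721106961
```

View pics/wrist1.png

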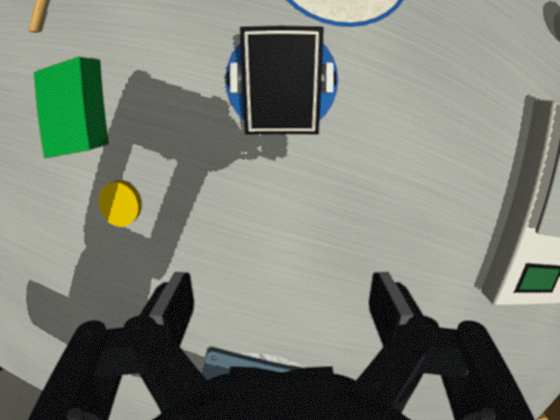

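Emit:
step_arm(
  series=[
    {"gripper":0,"x":0,"y":0,"z":-0.06,"spin":0},
    {"gripper":0,"x":0,"y":0,"z":-0.12,"spin":0},
    {"gripper":0,"x":0,"y":0,"z":-0.16,"spin":0},
    {"gripper":0,"x":0,"y":0,"z":-0.19,"spin":0},
    {"gripper":0,"x":0,"y":0,"z":-0.2,"spin":0},
    {"gripper":0,"x":0,"y":0,"z":-0.206,"spin":0},
    {"gripper":0,"x":0,"y":0,"z":-0.206,"spin":0},
  ],
)

```text
t: 2.62
ee_pos: [0.39, 0.0739, -0.0048]
eef_rot: [-0.0, 0.805, -0.593, 0.001]
ft_force: [0.3, 0.5, 0.4]
opening: 0.0858
```

```bash
python3 - <<'E'
from h import *
s=arm.observe();print(s['t'],s['ee_pos'],s['eef_rot'],s['ft_force'])
for n in ('scene','wrist'):
    f=grab_frame(n); save(f,n+'2.png')
    if n=='scene': cv2.imwrite('pics/scene2c.png',cv2.resize(f['color'][120:270,230:400],None,fx=4,fy=4,interpolation=cv2.INTER_CUBIC)[:,:,::-1])
E
```

```text
2.625 [ 0.3900267   0.07385306 -0.00481455] [-2.87465935e-04  8.05150345e-01 -5.93070471e-01  5.06587280e-04] [0.26545002 0.5037442  0.35989421]
```

View pics/wrist2.png

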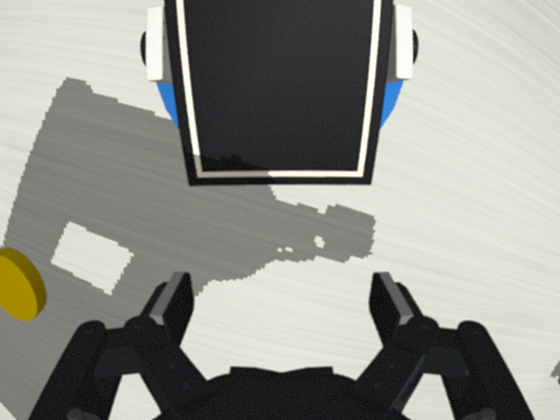

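View pics/scene2c.png

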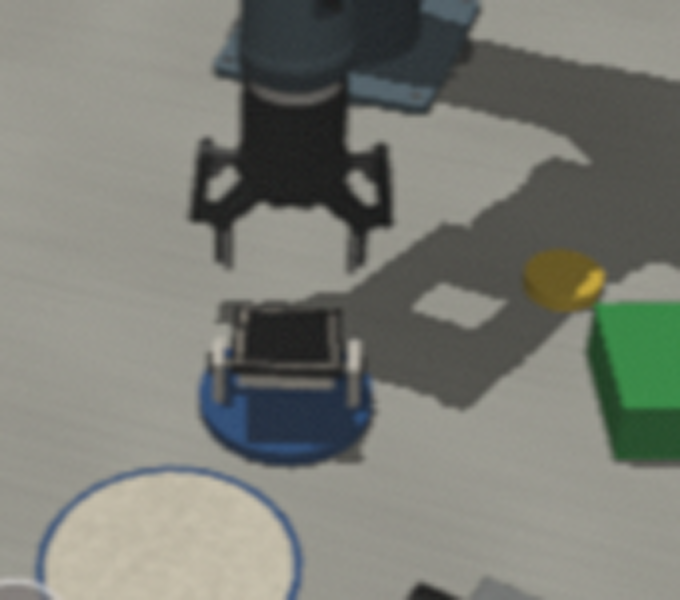

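Emit:
step_arm(
  series=[
    {"gripper":0,"x":0.02,"y":0.008,"z":0,"spin":0},
    {"gripper":0,"x":0.035,"y":0.013,"z":0,"spin":0},
    {"gripper":0,"x":0.045,"y":0.016,"z":0,"spin":0},
    {"gripper":0,"x":0.05,"y":0.017,"z":0,"spin":0},
    {"gripper":0,"x":0.055,"y":0.019,"z":0,"spin":0},
    {"gripper":0,"x":0.06,"y":0.02,"z":0,"spin":0},
  ],
)

```text
t: 3.48
ee_pos: [0.4492, 0.0944, -0.0055]
eef_rot: [0.0, 0.805, -0.593, -0.0]
ft_force: [-0.2, 0.2, 0.6]
opening: 0.0855
```

```bash
python3 - <<'E'
from h import *
s=arm.observe();print(s['t'],s['ee_pos'],s['eef_rot'],s['ft_force'])
for n in ('scene','wrist'):
    f=grab_frame(n); save(f,n+'3.png')
    if n=='scene': cv2.imwrite('pics/scene3c.png',cv2.resize(f['color'][120:270,230:400],None,fx=4,fy=4,interpolation=cv2.INTER_CUBIC)[:,:,::-1])
E
```

```text
3.475 [ 0.44923582  0.09435302 -0.00548215] [ 1.66548926e-04  8.05365823e-01 -5.92778045e-01 -2.32017621e-04] [-0.23768532  0.23777979  0.62414661]
```

View pics/wrist3.png

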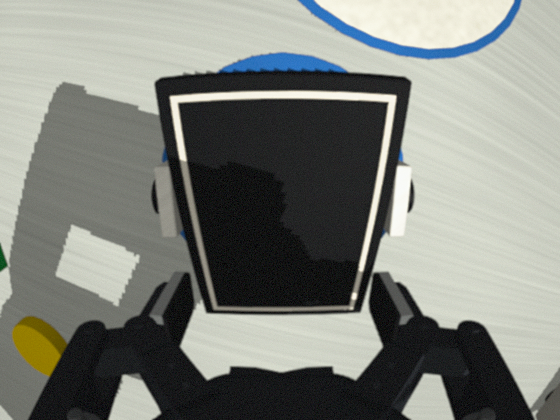

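View pics/scene3c.png

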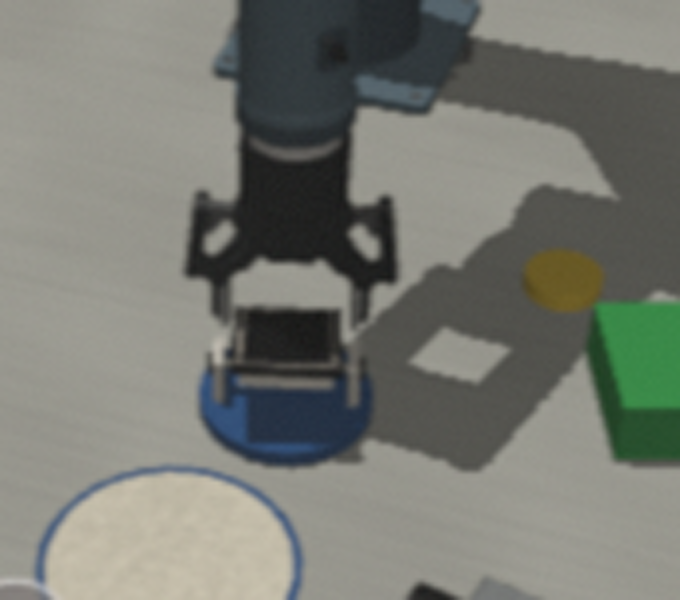

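Emit:
step_arm(
  series=[
    {"gripper":0,"x":0.005,"y":0.0015,"z":0,"spin":0},
    {"gripper":0,"x":0.01,"y":0.003,"z":0,"spin":0},
    {"gripper":0,"x":0.012,"y":0.0035,"z":0,"spin":0},
  ],
)

```text
t: 3.95
ee_pos: [0.4619, 0.0979, -0.0053]
eef_rot: [-0.0, 0.805, -0.593, 0.0]
ft_force: [0.0, 0.1, 0.1]
opening: 0.0854
```

```bash
cat > look.py <<'E'
import sys
from h import *
k=sys.argv[1]
s=arm.observe();print(s['t'],s['ee_pos'].round(4),s['eef_rot'].round(4),s['ft_force'].round(2))
f=grab_frame('scene'); save(f,'scene%s.png'%k)
cv2.imwrite('pics/scene%sc.png'%k,cv2.resize(f['color'][120:290,220:400],None,fx=3.5,fy=3.5,interpolation=cv2.INTER_CUBIC)[:,:,::-1])
np.save('pics/scene%s.npy'%k,f,allow_pickle=True)
w=grab_frame('wrist'); save(w,'wrist%s.png'%k); np.save('pics/wrist%s.npy'%k,w,allow_pickle=True)
E
python3 look.py 4
```

```text
3.95 [ 0.4619  0.0979 -0.0053] [-1.000e-04  8.054e-01 -5.928e-01  2.000e-04] [0.05 0.1  0.05]
```

View pics/scene4c.png

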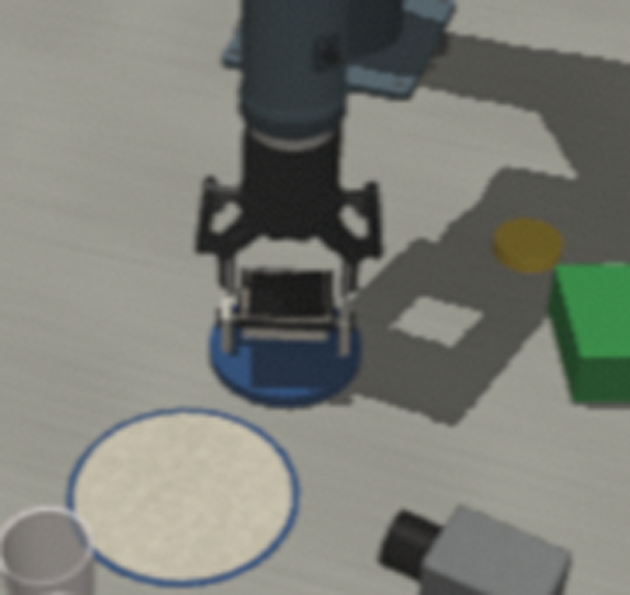

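View pics/wrist4.png

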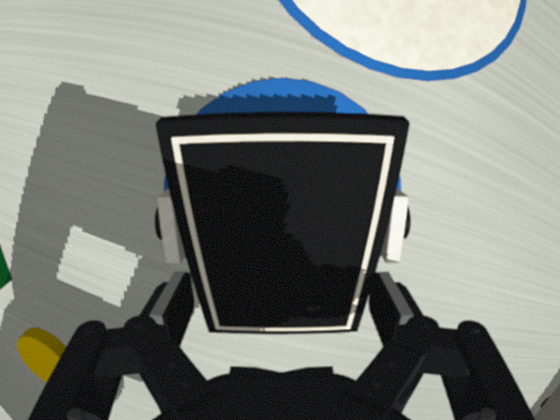

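```bash
python3 - <<'E'
from h import *
f=np.load('pics/scene4.npy',allow_pickle=True).item(); W=pts(f)
for r in range(192,216,2): print(r,[(cc,W[r,cc].round(3).tolist(),int(f['color'][r,cc].max())) for cc in (283,285,287)], W[r,319].round(3))
w=np.load('pics/wrist4.npy',allow_pickle=True).item(); z=w['range_z']
# fisheye -> tool
def wp(u,v):
    dx,dy=u-w['cx'],v-w['cy']; r=np.hypot(dx,dy); th=r/w['fx']; zz=z[v,u]; R=zz*np.tan(th)
    return (w['mount']@np.array([R*dx/r,R*dy/r,zz,1]))[:3].round(4)
for (u,v) in [(182,276),(188,290),(170,290),(180,320),(160,310),(155,335),(378,276),(395,290)]: print((u,v),wp(u,v))
E
python3 - <<'E'
import cv2
i=cv2.imread('pics/wrist4.png'); cv2.imwrite('pics/wrist4c.png',cv2.resize(i[230:400,120:290],None,fx=3.5,fy=3.5))
E
```

```text
192 [(283, [0.488, 0.051, 0.086], 35), (285, [0.487, 0.056, 0.087], 36), (287, [0.387, 0.024, -0.0], 84)] [0.459 0.145 0.09 ]
194 [(283, [0.489, 0.051, 0.079], 46), (285, [0.485, 0.056, 0.078], 64), (287, [0.397, 0.028, 0.001], 117)] [0.458 0.145 0.082]
196 [(283, [0.483, 0.049, 0.067], 55), (285, [0.487, 0.056, 0.072], 78), (287, [0.407, 0.032, 0.002], 115)] [0.458 0.145 0.075]
198 [(283, [0.484, 0.049, 0.06], 56), (285, [0.487, 0.056, 0.065], 82), (287, [0.413, 0.034, -0.001], 110)] [0.46  0.146 0.069]
200 [(283, [0.483, 0.049, 0.052], 57), (285, [0.486, 0.056, 0.057], 80), (287, [0.419, 0.036, -0.004], 111)] [0.454 0.145 0.057]
202 [(283, [0.437, 0.03, 0.002], 115), (285, [0.486, 0.056, 0.049], 84), (287, [0.433, 0.041, 0.002], 94)] [0.454 0.146 0.05 ]
204 [(283, [0.499, 0.055, 0.052], 159), (285, [0.495, 0.059, 0.05], 128), (287, [0.441, 0.044, 0.001], 103)] [0.407 0.134 0.   ]
206 [(283, [0.51, 0.059, 0.054], 177), (285, [0.501, 0.061, 0.048], 173), (287, [0.518, 0.074, 0.066], 111)] [0.471 0.151 0.051]
208 [(283, [0.512, 0.06, 0.05], 156), (285, [0.507, 0.064, 0.047], 148), (287, [0.532, 0.079, 0.072], 62)] [0.479 0.153 0.051]
210 [(283, [0.52, 0.063, 0.05], 140), (285, [0.508, 0.064, 0.04], 146), (287, [0.54, 0.082, 0.072], 85)] [0.49  0.156 0.054]
212 [(283, [0.521, 0.063, 0.043], 84), (285, [0.509, 0.064, 0.033], 89), (287, [0.549, 0.085, 0.074], 43)] [0.494 0.158 0.05 ]
214 [(283, [0.522, 0.063, 0.037], 101), (285, [0.507, 0.064, 0.024], 85), (287, [0.495, 0.065, 0.014], 64)] [0.485 0.156 0.035]
(182, 276) [-0.0439 -0.0109 -0.0522]
(188, 290) [-0.0425 -0.003  -0.0512]
(170, 290) [-0.0459 -0.011  -0.0643]
(180, 320) [-0.0426  0.0018 -0.0678]
(160, 310) [-0.0455 -0.0112 -0.0789]
(155, 335) [-0.0425 -0.0113 -0.0935]
(378, 276) [ 0.0432 -0.0108 -0.0519]
(395, 290) [ 0.0473 -0.011  -0.0644]
```

View pics/wrist4c.png

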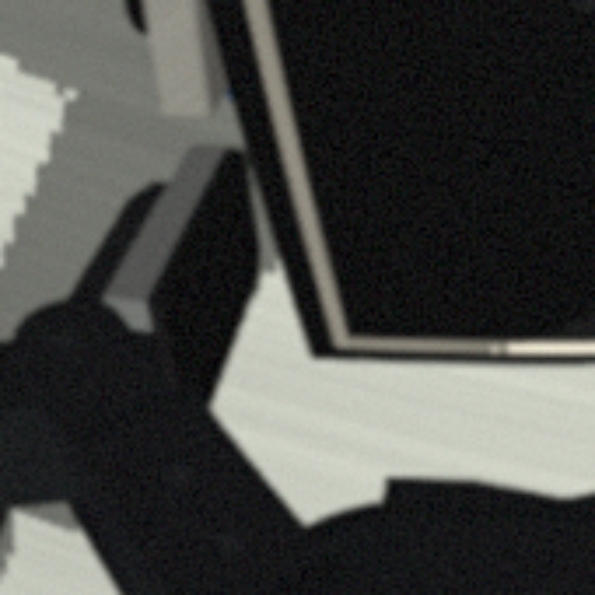

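Emit:
step_arm(
  series=[
    {"gripper":0,"x":-0.015,"y":-0.004,"z":0,"spin":0},
    {"gripper":0,"x":-0.04,"y":-0.012,"z":0,"spin":0},
    {"gripper":128,"x":-0.072,"y":-0.022,"z":0,"spin":0},
    {"gripper":255,"x":-0.072,"y":-0.022,"z":0,"spin":0},
    {"gripper":255,"x":-0.072,"y":-0.022,"z":0,"spin":0},
    {"gripper":255,"x":-0.072,"y":-0.022,"z":0,"spin":0},
  ],
)

```text
t: 4.8
ee_pos: [0.3904, 0.0757, -0.0051]
eef_rot: [-0.0, 0.805, -0.593, 0.001]
ft_force: [-0.2, -0.3, 0.1]
opening: 0.0125
```

```bash
python3 look.py 5; python3 - <<'E'
from h import *
print(arm.observe()['opening'])
for k in '45':
    w=np.load('pics/wrist%s.npy'%k,allow_pickle=True).item(); z=w['range_z']
    def wp(u,v):
        dx,dy=u-w['cx'],v-w['cy']; r=np.hypot(dx,dy); th=r/w['fx']; zz=z[v,u]; R=zz*np.tan(th)
        return (w['mount']@np.array([R*dx/r,R*dy/r,zz,1]))[:3].round(4)
    for (u,v) in [(280,250),(270,265),(270,280),(270,290),(270,320),(280,380),(280,400)]: print((u,v),wp(u,v),z[v,u])
E
```

```text
4.8 [ 0.3904  0.0757 -0.0051] [-4.000e-04  8.054e-01 -5.928e-01  6.000e-04] [-0.15 -0.33  0.06]
0.0004687631058185895
(280, 250) [-0.0003 -0.031  -0.0658] 0.11869412
(270, 265) [-0.0041 -0.0238 -0.0641] 0.12266247
(270, 280) [-0.0044 -0.0144 -0.0596] 0.129983
(270, 290) [-0.0045 -0.009  -0.0588] 0.13250908
(270, 320) [-0.0051  0.0124 -0.052 ] 0.14583445
(280, 380) [-0.0002 -0.0101 -0.1094] 0.08427513
(280, 400) [-1.000e-04 -1.010e-02 -1.169e-01] 0.07712475
(280, 250) [-0.0005 -0.0017 -0.0052] 0.18554975
(270, 265) [-0.005  -0.0108 -0.0401] 0.14956754
(270, 280) [-0.0046 -0.0111 -0.0541] 0.13623887
(270, 290) [-0.0045 -0.0096 -0.0597] 0.13145372
(270, 320) [-0.004  -0.0062 -0.0756] 0.11752165
(280, 380) [-0.0002 -0.0108 -0.11  ] 0.08340019
(280, 400) [-1.000e-04 -1.080e-02 -1.175e-01] 0.07634575
```

View pics/wrist5.png

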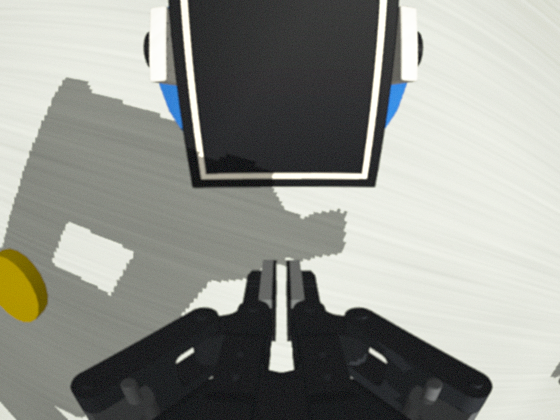

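View pics/scene5c.png

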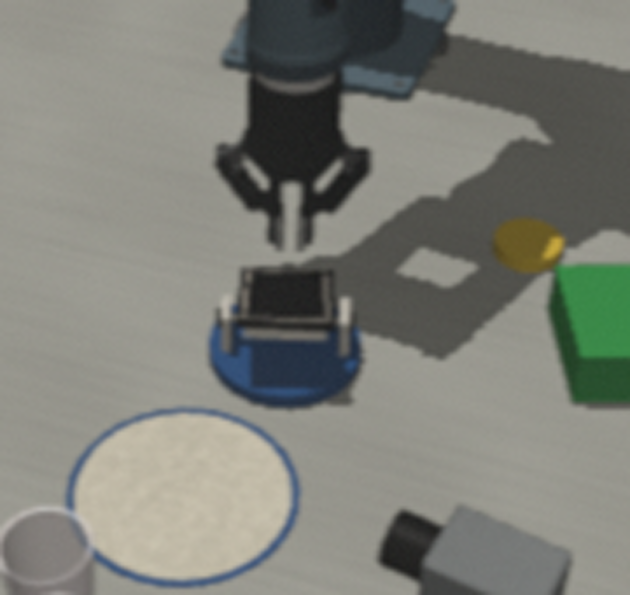

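```bash
python3 - <<'E'
from h import *
for k in '2345':
    try: w=np.load('pics/wrist%s.npy'%k,allow_pickle=True).item()
    except Exception: continue
    z=w['range_z']; v,u=np.mgrid[0:420,0:560]
    dx,dy=u-w['cx'],v-w['cy']; r=np.hypot(dx,dy)+1e-9; R=z*np.tan(r/w['fx'])
    P=np.stack([R*dx/r,R*dy/r,z,np.ones_like(z)],-1)@w['mount'].T
    m=(v>255)&(abs(P[...,1])<.014)&(abs(P[...,0])<.06)&(P[...,2]<-.02)
    Q=P[m][:,:3]
    print(k,len(Q)); o=np.argsort(-Q[:,2])
    for lo,hi in ((-.06,0),(0,.06)):
        S=Q[(Q[:,0]>lo)&(Q[:,0]<hi)]; S=S[np.argsort(-S[:,2])]; print(S[[5,20,60,120]].round(4).tolist())
f=np.load('pics/scene5.npy',allow_pickle=True).item(); W=pts(f)
for r in range(176,198,2): print(r,[W[r,cc].round(3).tolist() for cc in (299,301,303,305)])
E
```

```text
4 25588
[[-0.0427, -0.0066, -0.0447], [-0.0432, 0.006, -0.0454], [-0.0427, -0.0053, -0.0471], [-0.0427, 0.0088, -0.0491]]
[[0.0429, 0.006, -0.0446], [0.0429, 0.0081, -0.046], [0.0427, -0.0013, -0.0479], [0.0458, -0.0108, -0.0495]]
5 30597
[[-0.0023, -0.0102, -0.034], [-0.0062, -0.0104, -0.0354], [-0.0079, -0.0108, -0.0382], [-0.0083, -0.0104, -0.0403]]
[[0.0078, -0.0102, -0.034], [0.0058, -0.0099, -0.0354], [0.0105, -0.0068, -0.0379], [0.0151, -0.0065, -0.0404]]
176 [[0.405, 0.068, 0.087], [0.292, 0.037, -0.002], [0.293, 0.044, 0.001], [0.404, 0.086, 0.091]]
178 [[0.405, 0.068, 0.079], [0.303, 0.041, -0.001], [0.3, 0.047, -0.001], [0.4, 0.085, 0.08]]
180 [[0.405, 0.069, 0.072], [0.315, 0.045, 0.0], [0.313, 0.051, 0.001], [0.401, 0.086, 0.074]]
182 [[0.407, 0.069, 0.066], [0.322, 0.047, -0.002], [0.321, 0.054, -0.001], [0.396, 0.084, 0.062]]
184 [[0.404, 0.069, 0.057], [0.333, 0.051, -0.0], [0.33, 0.057, -0.001], [0.4, 0.086, 0.058]]
186 [[0.406, 0.069, 0.05], [0.344, 0.055, 0.001], [0.343, 0.061, 0.001], [0.395, 0.084, 0.047]]
188 [[0.403, 0.068, 0.04], [0.353, 0.058, 0.0], [0.351, 0.064, 0.0], [0.399, 0.086, 0.042]]
190 [[0.402, 0.068, 0.032], [0.36, 0.06, -0.002], [0.36, 0.067, 0.0], [0.396, 0.085, 0.032]]
192 [[0.374, 0.059, 0.0], [0.372, 0.065, 0.001], [0.368, 0.07, -0.001], [0.368, 0.076, 0.001]]
194 [[0.384, 0.062, 0.001], [0.384, 0.069, 0.003], [0.377, 0.073, -0.002], [0.375, 0.079, -0.002]]
196 [[0.394, 0.066, 0.002], [0.389, 0.071, -0.001], [0.387, 0.076, -0.001], [0.386, 0.082, 0.0]]
```

Emit:
step_arm(
  series=[
    {"gripper":0,"x":0,"y":0,"z":0,"spin":0},
    {"gripper":0,"x":0,"y":0,"z":0,"spin":0},
    {"gripper":0,"x":0,"y":0,"z":0,"spin":0},
    {"gripper":0,"x":0,"y":0,"z":-0.012,"spin":0},
    {"gripper":0,"x":0,"y":0,"z":-0.022,"spin":0},
    {"gripper":0,"x":0,"y":0,"z":-0.028,"spin":0},
    {"gripper":0,"x":0,"y":0,"z":-0.032,"spin":0},
    {"gripper":0,"x":0,"y":0,"z":-0.032,"spin":0},
  ],
)

```text
t: 5.9
ee_pos: [0.3891, 0.0758, -0.0377]
eef_rot: [0.0, 0.805, -0.593, -0.0]
ft_force: [-0.0, -0.1, -0.3]
opening: 0.0853
```

Emit:
step_arm(
  series=[
    {"gripper":0,"x":0.02,"y":0.006,"z":0,"spin":0},
    {"gripper":0,"x":0.035,"y":0.0105,"z":0,"spin":0},
    {"gripper":0,"x":0.045,"y":0.014,"z":0,"spin":0},
    {"gripper":0,"x":0.05,"y":0.0155,"z":0,"spin":0},
    {"gripper":0,"x":0.055,"y":0.017,"z":0,"spin":0},
    {"gripper":0,"x":0.06,"y":0.0185,"z":0,"spin":0},
  ],
)

```text
t: 6.65
ee_pos: [0.4457, 0.0939, -0.038]
eef_rot: [0.002, 0.805, -0.593, -0.003]
ft_force: [-8.0, -3.6, 4.3]
opening: 0.0854
```

```bash
python3 look.py 6
```

```text
6.65 [ 0.4457  0.0939 -0.038 ] [ 0.0024  0.8055 -0.5926 -0.0025] [-8.04 -3.59  4.33]
```

View pics/wrist6.png

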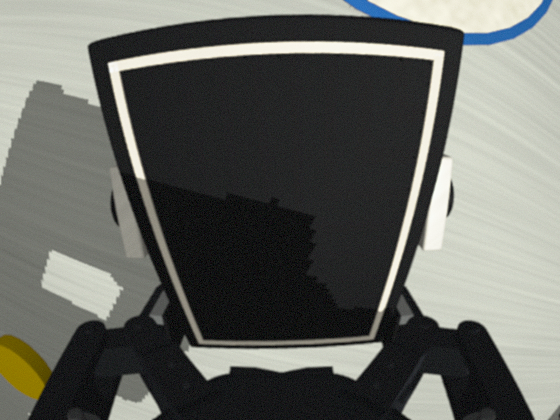

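View pics/scene6c.png

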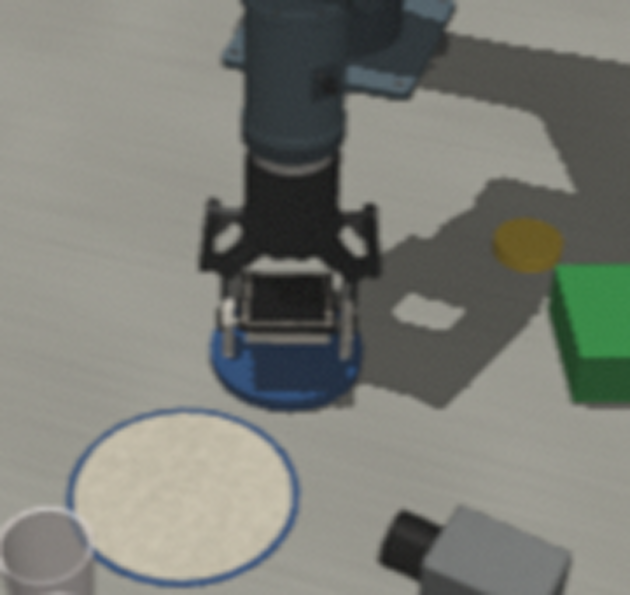

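Emit:
step_arm(
  series=[
    {"gripper":0,"x":0.005,"y":0.001,"z":0,"spin":0},
    {"gripper":0,"x":0.012,"y":0,"z":0,"spin":0},
    {"gripper":0,"x":0.02,"y":-0.001,"z":0,"spin":0},
    {"gripper":0,"x":0.028,"y":-0.0025,"z":0,"spin":0},
    {"gripper":0,"x":0.036,"y":-0.004,"z":0,"spin":0},
    {"gripper":0,"x":0.044,"y":-0.006,"z":0,"spin":0},
    {"gripper":0,"x":0.052,"y":-0.008,"z":0,"spin":0},
    {"gripper":0,"x":0.06,"y":-0.01,"z":0,"spin":0},
  ],
)

```text
t: 7.75
ee_pos: [0.5045, 0.085, -0.0384]
eef_rot: [0.002, 0.806, -0.592, -0.004]
ft_force: [-9.8, 2.8, 5.9]
opening: 0.0852
```

```bash
python3 look.py 7
```

```text
7.75 [ 0.5045  0.085  -0.0384] [ 0.0024  0.8056 -0.5924 -0.0039] [-9.8   2.84  5.86]
```

View pics/wrist7.png

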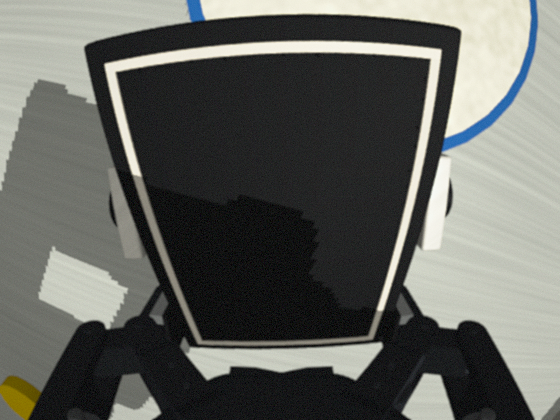

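View pics/scene7c.png

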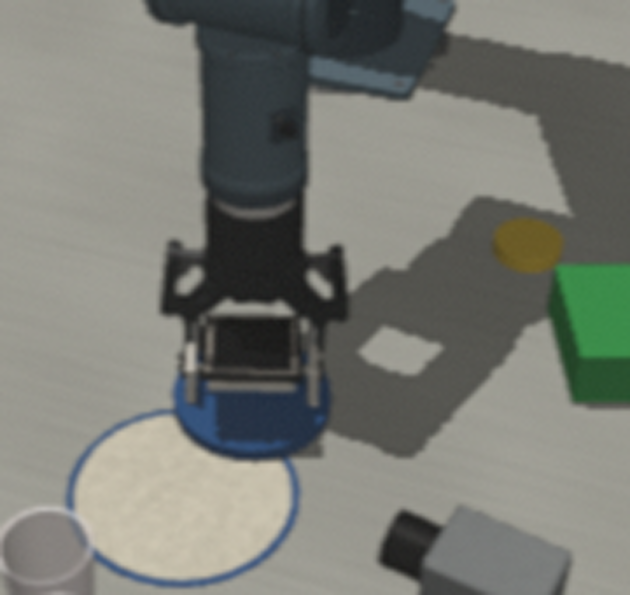

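```bash
cat > st.py <<'E'
from h import *
from scipy.optimize import least_squares
import sys
f=grab_frame('top'); save(f,'top%s.png'%sys.argv[1]); np.save('pics/top%s.npy'%sys.argv[1],f,allow_pickle=True)
c=f['color']; W=pts(f); hsv=cv2.cvtColor(c,cv2.COLOR_RGB2HSV)
print(arm.observe()['ee_pos'])
# face by height + blackness
d=W-np.array([.58,.09,0]); near=(abs(d[...,0])<.17)&(abs(d[...,1])<.1)
wl=near&(W[...,2]>.03)&(W[...,2]<.085)&(c.max(-1)<60)
n,l,s,ce=cv2.connectedComponentsWithStats(wl.astype(np.uint8)); i=1+np.argmax(s[1:,4]); F=W[l==i]
for _ in range(6):
    ct=F.mean(0); nn=np.linalg.svd(F-ct)[2][2]; nn*=np.sign(nn[2]); dd=(F-ct)@nn; F=F[abs(dd)<.003]
print('face',len(F),ct.round(4),nn.round(4),'tilt',np.degrees(np.arccos(nn[2])).round(2),'yaw',np.degrees(np.arctan2(-nn[1],-nn[0])).round(2))
print('rect',cv2.minAreaRect(F[:,:2].astype(np.float32)*1000))
b=near&(hsv[...,0]>95)&(hsv[...,0]<130)&(hsv[...,1]>110)&(W[...,2]>.009)&(W[...,2]<.019)
v,u=np.nonzero(b); h=cv2.convexHull(np.c_[u,v].astype(np.int32))[:,0]; q=ray_plane(f,h,.014)
r=least_squares(lambda s:np.hypot(q[:,0]-s[0],q[:,1]-s[1])-.062,[.58,.09],loss='soft_l1',f_scale=.002); print('base',len(h),r.x.round(4),np.abs(r.fun).mean().round(4))
E
python3 st.py 7
```

```text
[ 0.50644419  0.08464964 -0.03814192]
face 8 [0.6034 0.1068 0.0738] [0.5393 0.3514 0.7653] tilt 40.06 yaw -146.91
rect ((602.8969116210938, 106.47109985351562), (3.9412217140197754, 9.464851379394531), 12.264961242675781)
base 4 [0.5563 0.1028] 0.0004
```

View pics/top7.png

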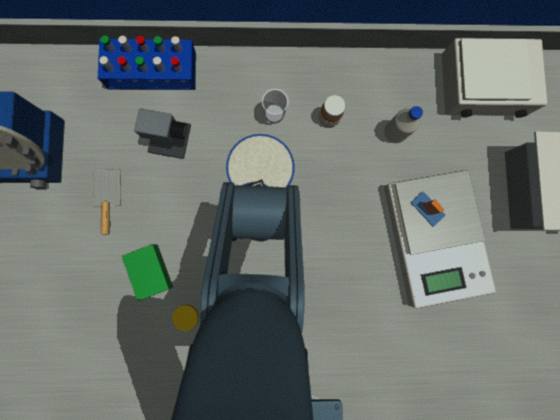

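Emit:
step_arm(
  series=[
    {"gripper":0,"x":0.008,"y":-0.001,"z":0,"spin":0},
    {"gripper":0,"x":0.018,"y":-0.0025,"z":0,"spin":0},
    {"gripper":0,"x":0.028,"y":-0.004,"z":0,"spin":0},
    {"gripper":0,"x":0.038,"y":-0.0055,"z":0,"spin":0},
    {"gripper":0,"x":0.048,"y":-0.007,"z":0,"spin":0},
    {"gripper":0,"x":0.058,"y":-0.0085,"z":0,"spin":0},
    {"gripper":0,"x":0.066,"y":-0.0095,"z":0,"spin":0},
    {"gripper":0,"x":0.074,"y":-0.0105,"z":0,"spin":0},
  ],
)

```text
t: 8.9
ee_pos: [0.5792, 0.0744, -0.0383]
eef_rot: [0.002, 0.806, -0.592, -0.003]
ft_force: [-9.3, 1.1, 5.6]
opening: 0.0854
```

Emit:
step_arm(
  series=[
    {"gripper":0,"x":0.007,"y":-0.001,"z":0,"spin":0},
    {"gripper":0,"x":0.014,"y":-0.002,"z":0,"spin":0},
    {"gripper":0,"x":0.02,"y":-0.003,"z":0,"spin":0},
    {"gripper":0,"x":0.024,"y":-0.0035,"z":0,"spin":0},
    {"gripper":0,"x":0.027,"y":-0.004,"z":0,"spin":0},
    {"gripper":0,"x":0.028,"y":-0.004,"z":0,"spin":0},
  ],
)

```text
t: 9.65
ee_pos: [0.6074, 0.0703, -0.0383]
eef_rot: [0.002, 0.806, -0.592, -0.003]
ft_force: [-9.0, 1.6, 4.7]
opening: 0.0855
```

```bash
python3 look.py 8
```

```text
9.65 [ 0.6074  0.0703 -0.0383] [ 0.002   0.8056 -0.5925 -0.0033] [-9.    1.56  4.67]
```

View pics/scene8.png

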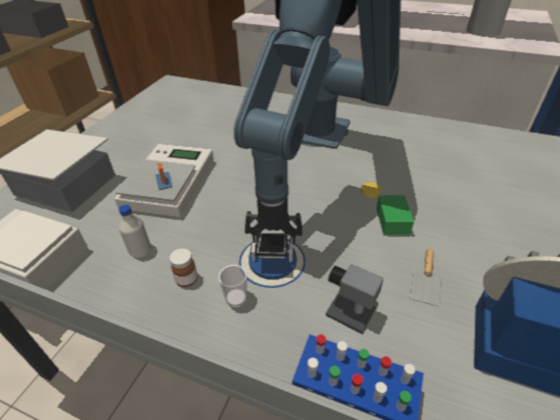

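Emit:
step_arm(
  series=[
    {"gripper":0,"x":-0.01,"y":-0.003,"z":0,"spin":0},
    {"gripper":0,"x":-0.03,"y":-0.0093,"z":0,"spin":0},
    {"gripper":0,"x":-0.06,"y":-0.0187,"z":0,"spin":0},
    {"gripper":0,"x":-0.1,"y":-0.031,"z":0,"spin":0},
    {"gripper":0,"x":-0.13,"y":-0.06,"z":0.05,"spin":0},
    {"gripper":0,"x":-0.15,"y":-0.1,"z":0.1,"spin":0},
    {"gripper":0,"x":-0.15,"y":-0.14,"z":0.15,"spin":0},
    {"gripper":0,"x":-0.15,"y":-0.2,"z":0.2,"spin":0},
  ],
)

```text
t: 10.75
ee_pos: [0.4612, -0.1134, 0.1493]
eef_rot: [-0.0, 0.806, -0.593, 0.001]
ft_force: [1.0, -1.0, 0.2]
opening: 0.0853
```

```bash
sed -i "s/\[.58,.09,0\]/[.66,.0868,0]/; s/\[.58,.09\]/[.66,.09]/" st.py; python3 st.py 9; python3 look.py 9
```

```text
[ 0.46489563 -0.12074871  0.15462729]
face 861 [0.654  0.0857 0.0587] [-0.2902 -0.1073  0.9509] tilt 18.03 yaw 20.3
rect ((653.6356201171875, 85.5167236328125), (86.93426513671875, 57.071964263916016), 19.405139923095703)
base 21 [0.6604 0.0883] 0.002
10.8 [ 0.4649 -0.1207  0.1546] [ 7.000e-04  8.050e-01 -5.933e-01  7.300e-03] [ 3.04 -6.39  3.9 ]
```

View pics/top9.png

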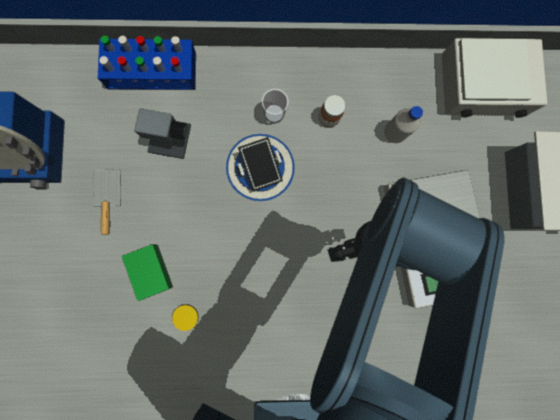

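Emit:
step_arm(
  series=[
    {"gripper":0,"x":0.02,"y":-0.06,"z":0,"spin":0.15},
    {"gripper":0,"x":0.05,"y":-0.11,"z":0,"spin":0.3},
    {"gripper":0,"x":0.08,"y":-0.165,"z":0,"spin":0.454},
    {"gripper":0,"x":0.08,"y":-0.165,"z":0,"spin":0.454},
    {"gripper":0,"x":0.08,"y":-0.165,"z":0,"spin":0.454},
  ],
)

```text
t: 11.52
ee_pos: [0.5404, -0.2755, 0.145]
eef_rot: [-0.001, 0.918, -0.397, -0.002]
ft_force: [1.0, 0.2, -0.9]
opening: 0.0851
```

```bash
python3 look.py 10; python3 - <<'E'
from h import *
print(arm.observe()['q'])
f=np.load('pics/top0.npy',allow_pickle=True).item(); W=pts(f)
# balance outline
c=f['color']
for z,lo,hi in (('all',.02,.08),):
    m=(W[...,2]>lo)&(W[...,2]<hi)&(W[...,1]<-.15)&(W[...,1]>-.45)&(W[...,0]>.25)&(W[...,0]<.72)
    n,l,s,ce=cv2.connectedComponentsWithStats(m.astype(np.uint8)); i=1+np.argmax(s[1:,4]); Q=W[l==i]; print(cv2.minAreaRect(Q[:,:2].astype(np.float32)*1000))
    R=cv2.minAreaRect(Q[:,:2].astype(np.float32)); print(cv2.boxPoints(R))
for (r,cc) in [(220,410),(230,460),(250,420),(256,450),(262,470),(270,430),(285,430),(295,430),(300,425),(290,480),(282,470),(303,420),(255,405),(290,412)]: print((r,cc),W[r,cc].round(4))
E
```

```text
11.525 [ 0.5404 -0.2755  0.145 ] [-7.000e-04  9.179e-01 -3.967e-01 -1.900e-03] [ 1.03  0.16 -0.86]
[-6.54552779e-01  3.99519953e-01  1.46988647e+00  3.21200033e-04
  1.27432742e+00  1.59771757e-01]
((479.27825927734375, -341.3312072753906), (300.5276184082031, 199.35955810546875), 9.974662780761719)
[[ 0.31401998 -0.26918578]
 [ 0.34855157 -0.46553195]
 [ 0.64453655 -0.41347677]
 [ 0.61000496 -0.2171306 ]]
(220, 410) [ 0.5187 -0.2607  0.0715]
(230, 460) [ 0.4949 -0.3783  0.0694]
(250, 420) [ 0.4494 -0.2817  0.0692]
(256, 450) [ 0.435  -0.3587  0.053 ]
(262, 470) [ 0.4206 -0.4066  0.0513]
(270, 430) [ 0.403  -0.31    0.0514]
(285, 430) [ 0.3682 -0.3094  0.0483]
(295, 430) [ 0.3453 -0.3083  0.0481]
(300, 425) [ 0.3343 -0.2948  0.0507]
(290, 480) [ 0.3552 -0.4284  0.047 ]
(282, 470) [ 0.3745 -0.4017  0.0549]
(303, 420) [ 0.3279 -0.2822  0.0521]
(255, 405) [ 0.4383 -0.2533  0.0489]
(290, 412) [ 0.3572 -0.2664  0.0479]
```

View pics/wrist10.png

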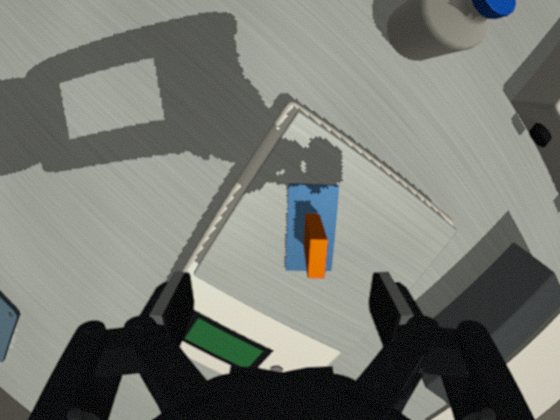

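```bash
cat >> h.py <<'E'
from scipy.spatial.transform import Rotation as Ro
def wpts(w,s):
    z=w['range_z']; v,u=np.mgrid[0:420,0:560]
    dx,dy=u-w['cx'],v-w['cy']; r=np.hypot(dx,dy)+1e-9; R=z*np.tan(r/w['fx'])
    P=np.stack([R*dx/r,R*dy/r,z,np.ones_like(z)],-1)@w['mount'].T
    q=s['eef_rot']; M=Ro.from_quat([q[1],q[2],q[3],q[0]]).as_matrix()
    return P[...,:3]@M.T+s['ee_pos']
E
python3 - <<'E'
from h import *
s=arm.observe(); w=grab_frame('wrist'); W=wpts(w,s); c=w['color']; hsv=cv2.cvtColor(c,cv2.COLOR_RGB2HSV)
print(s['ee_pos'],s['t'])
o=(hsv[...,0]<15)&(hsv[...,1]>130)&(W[...,2]>.118)&(W[...,2]<.135)
print(o.sum(),cv2.minAreaRect(W[o][:,:2].astype(np.float32)*1000),np.median(W[o][:,2]))
b=(hsv[...,0]>95)&(hsv[...,0]<130)&(hsv[...,1]>100)&(W[...,2]>.066)&(W[...,2]<.082)&(abs(W[...,0]-.545)<.06)&(abs(W[...,1]+.3)<.06)
print(b.sum(),cv2.minAreaRect(W[b][:,:2].astype(np.float32)*1000),np.median(W[b][:,2]))
E
```

```text
[ 0.54065319 -0.27508923  0.1462834 ] 11.625
216 ((544.4109497070312, -304.0201110839844), (30.68048095703125, 12.065929412841797), 42.006961822509766) 0.12495169949928406
2739 ((544.5264282226562, -303.8372802734375), (75.74915313720703, 39.25654602050781), 41.35887145996094) 0.07412255517167642
```

Emit:
step_arm(
  series=[
    {"gripper":0,"x":0.0043,"y":-0.0285,"z":0,"spin":-0.018},
    {"gripper":0,"x":0.0043,"y":-0.0285,"z":-0.03,"spin":-0.018},
    {"gripper":0,"x":0.0043,"y":-0.0285,"z":-0.06,"spin":-0.018},
    {"gripper":0,"x":0.0043,"y":-0.0285,"z":-0.085,"spin":-0.018},
    {"gripper":0,"x":0.0043,"y":-0.0285,"z":-0.096,"spin":-0.018},
    {"gripper":0,"x":0.0043,"y":-0.0285,"z":-0.096,"spin":-0.018},
  ],
  grip_force=20,
)

```text
t: 12.42
ee_pos: [0.5455, -0.3048, 0.0509]
eef_rot: [-0.0, 0.915, -0.404, -0.0]
ft_force: [0.4, -0.3, 0.1]
opening: 0.0854
```

```bash
python3 look.py 11
```

```text
12.425 [ 0.5455 -0.3048  0.0509] [-1.000e-04  9.146e-01 -4.043e-01 -4.000e-04] [ 0.41 -0.26  0.13]
```

View pics/wrist11.png

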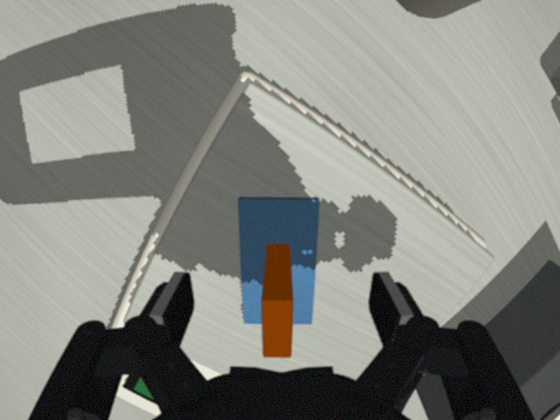

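Emit:
step_arm(
  series=[
    {"gripper":255,"x":0,"y":0,"z":0,"spin":0},
    {"gripper":255,"x":0,"y":0,"z":0,"spin":0},
    {"gripper":255,"x":0,"y":0,"z":0,"spin":0},
    {"gripper":255,"x":0,"y":0,"z":0,"spin":0},
    {"gripper":255,"x":0,"y":0,"z":0,"spin":0},
    {"gripper":255,"x":0,"y":0,"z":0,"spin":0},
  ],
  grip_force=20,
)

```text
t: 13.28
ee_pos: [0.5458, -0.3058, 0.0512]
eef_rot: [0.0, 0.915, -0.405, 0.0]
ft_force: [-0.1, -0.3, 1.9]
opening: 0.0118
```

```bash
python3 look.py 12;python3 - <<'E'
from h import *
print(arm.observe()['opening'])
E
```

```text
13.275 [ 0.5458 -0.3058  0.0512] [ 0.000e+00  9.145e-01 -4.045e-01  1.000e-04] [-0.06 -0.27  1.95]
0.011960607259798639
```

View pics/wrist12.png

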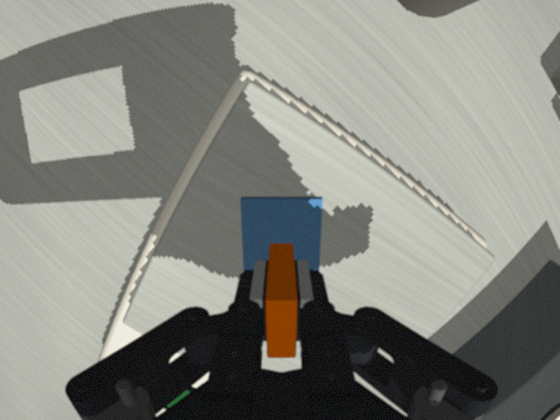

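Emit:
step_arm(
  series=[
    {"gripper":255,"x":0,"y":0,"z":0.02,"spin":0},
    {"gripper":255,"x":0,"y":0,"z":0.06,"spin":0},
    {"gripper":255,"x":0,"y":0,"z":0.07,"spin":0},
    {"gripper":255,"x":0,"y":0,"z":0.07,"spin":0},
    {"gripper":255,"x":0,"y":0,"z":0.07,"spin":0},
    {"gripper":255,"x":-0.04,"y":0,"z":0.07,"spin":-0.14},
    {"gripper":255,"x":-0.09,"y":-0.01,"z":0.07,"spin":-0.28},
    {"gripper":255,"x":-0.14,"y":-0.02,"z":0.07,"spin":-0.42},
  ],
)

```text
t: 14.38
ee_pos: [0.4038, -0.3249, 0.1194]
eef_rot: [-0.0, 0.809, -0.588, -0.001]
ft_force: [-0.5, -0.5, -0.9]
opening: 0.0116
```

Emit:
step_arm(
  series=[
    {"gripper":255,"x":-0.05,"y":-0.01,"z":0,"spin":-0.144},
    {"gripper":255,"x":-0.1,"y":-0.02,"z":0,"spin":-0.144},
    {"gripper":255,"x":-0.112,"y":-0.023,"z":-0.03,"spin":-0.144},
    {"gripper":255,"x":-0.112,"y":-0.023,"z":-0.05,"spin":-0.144},
    {"gripper":255,"x":-0.112,"y":-0.023,"z":-0.06,"spin":-0.144},
    {"gripper":255,"x":-0.112,"y":-0.023,"z":-0.06,"spin":-0.144},
  ],
)

```text
t: 15.12
ee_pos: [0.2935, -0.3478, 0.06]
eef_rot: [-0.001, 0.766, -0.643, -0.001]
ft_force: [-0.9, -0.5, -0.6]
opening: 0.0117
```

```bash
python3 look.py 13; python3 - <<'E'
from h import *
f=np.load('pics/scene13.npy',allow_pickle=True).item()
cv2.imwrite('pics/scene13d.png',cv2.resize(f['color'][90:220,100:260],None,fx=4,fy=4,interpolation=cv2.INTER_CUBIC)[:,:,::-1])
E
```

```text
15.125 [ 0.2935 -0.3478  0.06  ] [-6.000e-04  7.659e-01 -6.430e-01 -1.200e-03] [-0.92 -0.49 -0.62]
```

View pics/wrist13.png

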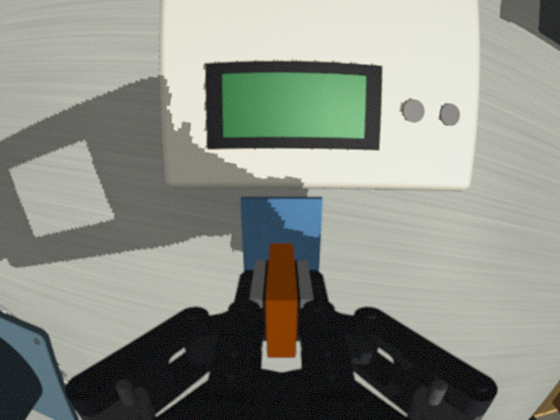

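View pics/scene13d.png

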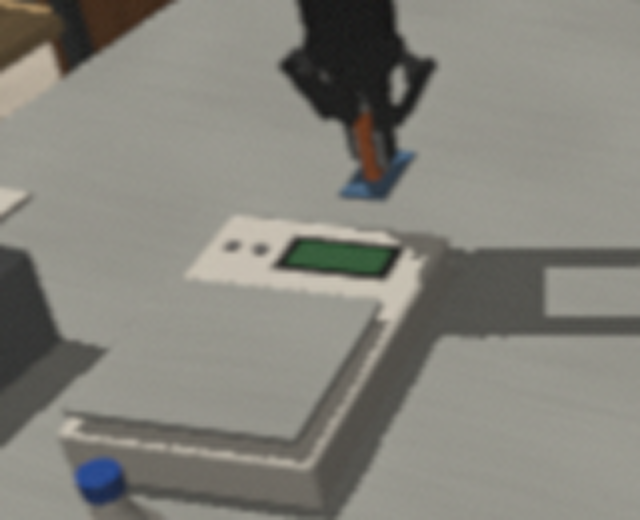

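```bash
cat > car.py <<'E'
import sys
from h import *
s=arm.observe(); w=grab_frame('wrist'); save(w,'wrist%s.png'%sys.argv[1])
print(s['t'],s['ee_pos'].round(4),s['ft_force'].round(2),s['opening'])
s2=dict(s); W=wpts(w,s)
q=s['eef_rot']; M=Ro.from_quat([q[1],q[2],q[3],q[0]]).as_matrix(); T=(W-s['ee_pos'])@M
c=w['color']; hsv=cv2.cvtColor(c,cv2.COLOR_RGB2HSV)
b=(hsv[...,0]>95)&(hsv[...,0]<130)&(hsv[...,1]>100)&(abs(T[...,0])<.025)&(T[...,1]<-.012)&(T[...,1]>-.06)&(T[...,2]<.03)
b=cv2.erode(b.astype(np.uint8),np.ones((3,3)))>0
P=T[b]
for _ in range(5):
    ct=P.mean(0); A=np.c_[P[:,0],P[:,1],np.ones(len(P))]; k=np.linalg.lstsq(A,P[:,2],rcond=None)[0]; e=P[:,2]-A@k; P=P[abs(e)<max(.002,2*e.std())]
print('slide pts',len(P),'plane z=ax+by+c',k.round(4),'pitch deg (+ = front end up)',np.degrees(np.arctan(k[1])).round(2),'roll',np.degrees(np.arctan(k[0])).round(2),'y range',P[:,1].min().round(4),P[:,1].max().round(4))
o=(hsv[...,0]<15)&(hsv[...,1]>130)&(abs(T[...,0])<.01)
v,u=np.nonzero(o); print('orange tool y/z ranges',np.percentile(T[o][:,1],[2,98]).round(4),np.percentile(T[o][:,2],[2,98]).round(4))
np.save('pics/T%s.npy'%sys.argv[1],T)
E
python3 car.py 13b
python3 - <<'E'
import numpy as np
T=np.load('pics/T13b.npy')
for v in range(175,206,3): print(v,T[v,281].round(4),T[v,340].round(4))
E
```

```text
15.225 [ 0.2941 -0.3489  0.0612] [-0.   -0.2  -1.22] 0.011656250877814458
slide pts 3310 plane z=ax+by+c [ 0.0015 -0.0001 -0.0231] pitch deg (+ = front end up) -0.01 roll 0.09 y range -0.038 -0.0124
orange tool y/z ranges [-0.0155  0.0123] [-0.0761 -0.0285]
175 [ 0.0001 -0.0415  0.0124] [ 0.0348 -0.0419  0.0116]
178 [ 0.0001 -0.0401  0.011 ] [ 0.0346 -0.0405  0.0098]
181 [ 0.0001 -0.0381  0.0119] [ 0.0349 -0.0384  0.0113]
184 [ 0.0001 -0.0358  0.0135] [ 0.0351 -0.0365  0.0115]
187 [ 0.0001 -0.0336  0.015 ] [ 0.0356 -0.034   0.0141]
190 [ 0.0001 -0.019   0.0616] [ 0.0445 -0.0195  0.0606]
193 [ 0.     -0.0169  0.0608] [ 0.0447 -0.0171  0.0607]
196 [ 0.0001 -0.0381 -0.0196] [ 0.0448 -0.0147  0.0609]
199 [ 0.0001 -0.0378 -0.0236] [ 0.045  -0.0121  0.0613]
202 [ 0.0001 -0.0365 -0.0244] [ 0.0451 -0.0098  0.0612]
205 [ 0.0001 -0.035  -0.0245] [ 0.0451 -0.0077  0.0603]
```

Emit:
step_arm(
  series=[
    {"gripper":255,"x":0,"y":0,"z":-0.012,"spin":0},
    {"gripper":255,"x":0,"y":0,"z":-0.022,"spin":0},
    {"gripper":255,"x":0,"y":0,"z":-0.028,"spin":0},
    {"gripper":255,"x":0,"y":0,"z":-0.031,"spin":0},
    {"gripper":255,"x":0,"y":0,"z":-0.034,"spin":0},
    {"gripper":255,"x":0,"y":0,"z":-0.036,"spin":0},
    {"gripper":255,"x":0,"y":0,"z":-0.038,"spin":0},
  ],
)

```text
t: 16.15
ee_pos: [0.2912, -0.3488, 0.0242]
eef_rot: [0.001, 0.766, -0.642, -0.002]
ft_force: [-16.3, 2.0, 21.5]
opening: 0.0116
```

```bash
python3 car.py 14
```

```text
16.15 [ 0.2912 -0.3488  0.0242] [-16.25   2.03  21.48] 0.011561870298491173
slide pts 3601 plane z=ax+by+c [ 0.001   0.1438 -0.0248] pitch deg (+ = front end up) 8.18 roll 0.06 y range -0.0401 -0.0125
orange tool y/z ranges [-0.0164  0.0167] [-0.079  -0.0313]
```

View pics/wrist14.png

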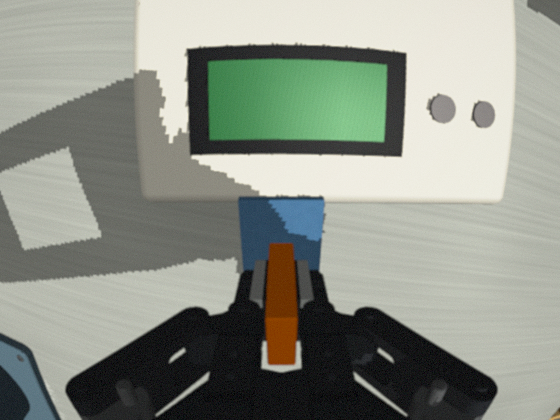

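Emit:
step_arm(
  series=[
    {"gripper":255,"x":-0.002,"y":-0.0004,"z":-0.001,"spin":0},
    {"gripper":255,"x":-0.004,"y":-0.0007,"z":-0.0025,"spin":0},
    {"gripper":255,"x":-0.006,"y":-0.001,"z":-0.004,"spin":0},
    {"gripper":255,"x":-0.007,"y":-0.0012,"z":-0.0055,"spin":0},
    {"gripper":255,"x":-0.007,"y":-0.0012,"z":-0.006,"spin":0},
  ],
)

```text
t: 16.82
ee_pos: [0.2872, -0.3504, 0.0177]
eef_rot: [0.0, 0.766, -0.643, 0.001]
ft_force: [-1.5, 2.0, 8.6]
opening: 0.0117
```

```bash
python3 car.py 15
```

```text
16.825 [ 0.2872 -0.3504  0.0177] [-1.5   1.96  8.57] 0.011692403528271288
slide pts 3937 plane z=ax+by+c [ 0.0021  0.2881 -0.0248] pitch deg (+ = front end up) 16.07 roll 0.12 y range -0.0431 -0.0126
orange tool y/z ranges [-0.0194  0.019 ] [-0.0803 -0.0338]
```

Emit:
step_arm(
  series=[
    {"gripper":255,"x":-0.001,"y":-0.0002,"z":-0.001,"spin":0},
    {"gripper":255,"x":-0.001,"y":-0.0002,"z":-0.0015,"spin":0},
    {"gripper":255,"x":-0.001,"y":-0.0002,"z":-0.0015,"spin":0},
  ],
)

```text
t: 17.25
ee_pos: [0.2862, -0.3508, 0.0162]
eef_rot: [0.0, 0.766, -0.643, 0.001]
ft_force: [-0.1, 1.7, 5.7]
opening: 0.0119
```

```bash
python3 car.py 16
```

```text
17.25 [ 0.2862 -0.3508  0.0162] [-0.11  1.72  5.74] 0.011949292520013116
slide pts 3902 plane z=ax+by+c [ 0.0005  0.3205 -0.0247] pitch deg (+ = front end up) 17.77 roll 0.03 y range -0.044 -0.0127
orange tool y/z ranges [-0.0201  0.0196] [-0.0808 -0.0341]
```

Emit:
step_arm(
  series=[
    {"gripper":255,"x":0,"y":0,"z":0.01,"spin":0},
    {"gripper":255,"x":0,"y":0,"z":0.05,"spin":0},
    {"gripper":255,"x":0,"y":0,"z":0.11,"spin":0},
    {"gripper":255,"x":0.03,"y":0.04,"z":0.16,"spin":0.05},
    {"gripper":255,"x":0.06,"y":0.09,"z":0.16,"spin":0.1},
    {"gripper":255,"x":0.09,"y":0.14,"z":0.16,"spin":0.15},
    {"gripper":255,"x":0.12,"y":0.19,"z":0.16,"spin":0.17},
    {"gripper":255,"x":0.15,"y":0.24,"z":0.16,"spin":0.17},
  ],
)

```text
t: 18.3
ee_pos: [0.4364, -0.1084, 0.1761]
eef_rot: [0.0, 0.818, -0.576, 0.001]
ft_force: [0.3, -0.7, 0.8]
opening: 0.0117
```

Emit:
step_arm(
  series=[
    {"gripper":255,"x":0.03,"y":0.05,"z":0,"spin":0},
    {"gripper":255,"x":0.06,"y":0.1,"z":0,"spin":0},
    {"gripper":255,"x":0.1,"y":0.145,"z":0,"spin":0},
    {"gripper":255,"x":0.124,"y":0.163,"z":0,"spin":0},
    {"gripper":255,"x":0.124,"y":0.163,"z":0,"spin":0},
  ],
)

```text
t: 18.92
ee_pos: [0.5607, 0.0545, 0.1753]
eef_rot: [-0.0, 0.818, -0.575, -0.0]
ft_force: [-0.9, -0.5, -0.4]
opening: 0.0118
```

```bash
python3 car.py 17; python3 look.py 17
```

```text
18.925 [0.5607 0.0545 0.1753] [-0.9  -0.49 -0.41] 0.011806038489728875
slide pts 3966 plane z=ax+by+c [ 0.0012  0.3174 -0.0247] pitch deg (+ = front end up) 17.61 roll 0.07 y range -0.0436 -0.0126
orange tool y/z ranges [-0.02    0.0195] [-0.0805 -0.0341]
18.975 [0.5597 0.0535 0.1752] [ 4.000e-04  8.181e-01 -5.750e-01 -4.000e-04] [-0.19  0.22 -0.46]
```

View pics/wrist17.png

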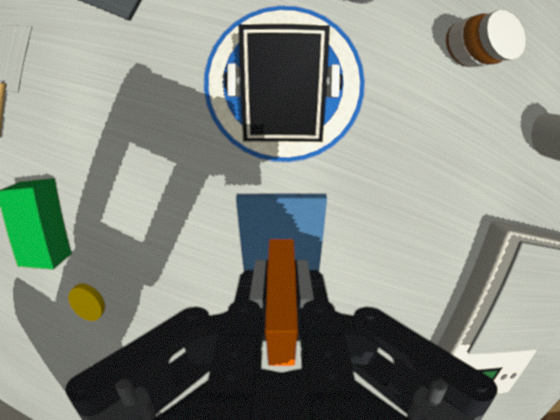

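```bash
cat > face.py <<'E'
import sys
from h import *
s=arm.observe(); w=grab_frame('wrist'); W=wpts(w,s); c=w['color']
near=(np.hypot(W[...,0]-.655,W[...,1]-.087)<.085)
m=near&(W[...,2]>.03)&(W[...,2]<.085)&(c.max(-1)<70)
n,l,st,ce=cv2.connectedComponentsWithStats(m.astype(np.uint8)); i=1+np.argmax(st[1:,4])
F=W[l==i]
for _ in range(6):
    ct=F.mean(0); nn=np.linalg.svd(F-ct,full_matrices=False)[2][2]; nn*=np.sign(nn[2]); d=(F-ct)@nn; F=F[abs(d)<.0025]
yaw=np.degrees(np.arctan2(-nn[1],-nn[0]))
print('face',len(F),ct.round(4),nn.round(4),'tilt',np.degrees(np.arccos(nn[2])).round(2),'yaw',yaw.round(2))
# all points (incl white outline) near plane -> rect in plane
A=W[near&(abs((W-ct)@nn)<.004)&(c.max(-1)>=0)]
K=(near&(abs((W-ct)@nn)<.004)&(W[...,2]>.03)).astype(np.uint8); n,l,st,ce=cv2.connectedComponentsWithStats(K); i=1+np.argmax(st[1:,4]); A=W[l==i]
ux=np.array([np.cos(np.radians(yaw)),np.sin(np.radians(yaw)),0]); ux-=nn*(ux@nn); ux/=np.linalg.norm(ux); uy=np.cross(nn,ux)
q=np.c_[(A-ct)@ux,(A-ct)@uy].astype(np.float32)*1000; R=cv2.minAreaRect(q); print('rect in plane',R)
cen=ct+ux*R[0][0]/1000+uy*R[0][1]/1000; print('rect centre',cen.round(4))
# minAreaRect on black inside only
B=F; q=np.c_[(B-ct)@ux,(B-ct)@uy].astype(np.float32)*1000; R=cv2.minAreaRect(q); print('black',R)
q=s['eef_rot']; M=Ro.from_quat([q[1],q[2],q[3],q[0]]).as_matrix(); print('tool x angle',np.degrees(np.arctan2(M[1,0],M[0,0])).round(2),'ee',s['ee_pos'].round(4))
print('tool z',M[:,2].round(4))
E
python3 face.py; python3 st.py 17
```

```text
face 6844 [0.6547 0.0853 0.0597] [-0.2917 -0.1021  0.951 ] tilt 18.0 yaw 19.29
rect in plane ((-2.289691925048828, -0.08414459228515625), (76.57662963867188, 110.9742202758789), 89.86222076416016)
rect centre [0.6527 0.0845 0.059 ]
black ((-2.5664215087890625, -0.06869125366210938), (59.88926315307617, 94.50161743164062), 89.93421173095703)
tool x angle -70.31 ee [0.5589 0.0525 0.1754]
tool z [-1.2e-03 -3.0e-04 -1.0e+00]
[0.55897322 0.05209696 0.17564275]
face 28 [0.6066 0.1033 0.047 ] [-0.3136 -0.2852  0.9057] tilt 25.08 yaw 42.29
rect ((606.607177734375, 102.83775329589844), (19.056285858154297, 10.888640403747559), 14.340051651000977)
base 9 [0.6408 0.0604] 0.0036
```

Emit:
step_arm(
  series=[
    {"gripper":255,"x":0.03,"y":0.01,"z":0,"spin":-0.006},
    {"gripper":255,"x":0.06,"y":0.021,"z":-0.02,"spin":-0.006},
    {"gripper":255,"x":0.0767,"y":0.0263,"z":-0.05,"spin":-0.006},
    {"gripper":255,"x":0.0767,"y":0.0263,"z":-0.075,"spin":-0.006},
    {"gripper":255,"x":0.0767,"y":0.0263,"z":-0.09,"spin":-0.006},
    {"gripper":255,"x":0.0767,"y":0.0263,"z":-0.1,"spin":-0.006},
    {"gripper":255,"x":0.0767,"y":0.0263,"z":-0.1,"spin":-0.006},
  ],
)

```text
t: 20.05
ee_pos: [0.6361, 0.0789, 0.0755]
eef_rot: [0.0, 0.816, -0.578, -0.0]
ft_force: [-0.2, 0.1, -1.3]
opening: 0.0114
```

```bash
python3 car.py 18; python3 look.py 18; python3 - <<'E'
from h import *
f=np.load('pics/scene18.npy',allow_pickle=True).item()
cv2.imwrite('pics/scene18d.png',cv2.resize(f['color'][180:300,210:340],None,fx=5,fy=5,interpolation=cv2.INTER_CUBIC)[:,:,::-1])
E
```

```text
20.05 [0.6361 0.0789 0.0755] [-0.25  0.11 -1.29] 0.011374822167850645
slide pts 4066 plane z=ax+by+c [ 0.0014  0.3137 -0.0248] pitch deg (+ = front end up) 17.42 roll 0.08 y range -0.044 -0.0127
orange tool y/z ranges [-0.0202  0.0192] [-0.0805 -0.0339]
20.1 [0.6367 0.0789 0.0762] [-2.000e-04  8.158e-01 -5.783e-01  4.000e-04] [-0.08  0.34 -1.16]
```

View pics/wrist18.png

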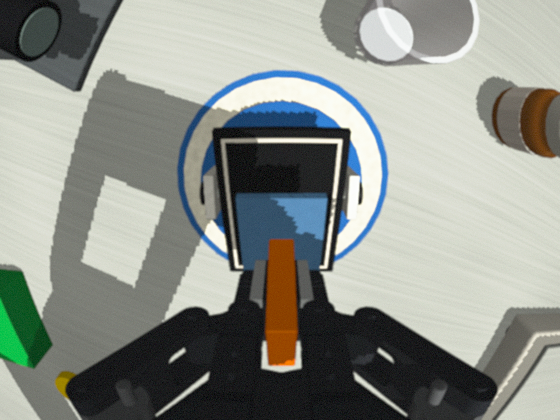

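View pics/scene18d.png

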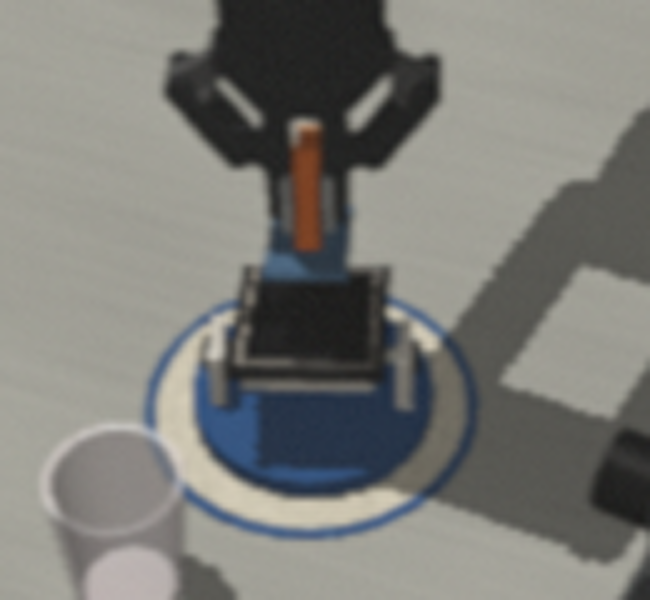

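Emit:
step_arm(
  series=[
    {"gripper":255,"x":0.003,"y":0.001,"z":-0.012,"spin":0},
    {"gripper":255,"x":0.005,"y":0.002,"z":-0.024,"spin":0},
    {"gripper":255,"x":0.0065,"y":0.0025,"z":-0.032,"spin":0},
    {"gripper":255,"x":0.007,"y":0.0027,"z":-0.035,"spin":0},
    {"gripper":255,"x":0.007,"y":0.0027,"z":-0.035,"spin":0},
  ],
)

```text
t: 20.82
ee_pos: [0.6433, 0.0819, 0.0401]
eef_rot: [0.0, 0.816, -0.578, -0.0]
ft_force: [-0.6, -0.1, -1.7]
opening: 0.012
```

```bash
python3 car.py 19; cat > rel.py <<'E'
import sys
from h import *
k=sys.argv[1]; T=np.load('pics/T%s.npy'%k); img=cv2.imread('pics/wrist%s.png'%k); hsv=cv2.cvtColor(img,cv2.COLOR_BGR2HSV)
v,u=np.mgrid[0:420,0:560]
def fit(m):
    P=T[m]
    for _ in range(6):
        A=np.c_[P[:,0],P[:,1],np.ones(len(P))]; a=np.linalg.lstsq(A,P[:,2],rcond=None)[0]; e=P[:,2]-A@a; P=P[abs(e)<max(.0015,2*e.std())]
    return a,P
sl=(hsv[...,0]>95)&(hsv[...,0]<130)&(hsv[...,1]>90)&(abs(T[...,0])<.022)&(T[...,1]<-.012)&(T[...,1]>-.05)&(T[...,2]<-.015)
a1,P1=fit(cv2.erode(sl.astype(np.uint8),np.ones((3,3)))>0)
fa=(img.max(-1)<75)&(abs(T[...,0])<.04)&(T[...,1]<-.03)&(T[...,1]>-.08)&(T[...,2]<.0)&(T[...,2]>-.06)&(v<255)
a2,P2=fit(fa)
print('slide',a1.round(4),np.degrees(np.arctan(a1[:2])).round(2),len(P1)); print('face',a2.round(4),np.degrees(np.arctan(a2[:2])).round(2),len(P2))
gap=(a2[2]+a2[1]*-.02-(a1[2]+a1[1]*-.02))*np.cos(np.arctan(a2[1])); print('gap slide top to face (mm) along n at y=-.02:',gap*1000)
# face extents: everything lying in the face plane
K=(abs(T[...,2]-(a2[0]*T[...,0]+a2[1]*T[...,1]+a2[2]))<.002)&(abs(T[...,0])<.05)&(T[...,1]<.08)&(T[...,1]>-.09)
n,l,st,ce=cv2.connectedComponentsWithStats(K.astype(np.uint8)); i=1+np.argmax(st[1:,4]); Q=T[l==i]
print('face x at y~-.045',[np.percentile(Q[abs(Q[:,1]+.045)<.005][:,0],p).round(4) for p in (1,99)],'front y',np.percentile(Q[:,1],.5).round(4))
S=T[sl]; print('slide x',np.percentile(S[:,0],[1,99]).round(4),'front y',np.percentile(S[:,1],.5).round(4))
E
python3 rel.py 19
```

```text
20.825 [0.6433 0.0819 0.0401] [-0.6  -0.05 -1.67] 0.012014810085155083
slide pts 4163 plane z=ax+by+c [ 0.0017  0.3147 -0.0247] pitch deg (+ = front end up) 17.47 roll 0.1 y range -0.0442 -0.0125
orange tool y/z ranges [-0.02    0.0188] [-0.0804 -0.0342]
slide [ 0.0017  0.3189 -0.0246] [ 0.09 17.69] 4108
face [-3.000e-04  3.221e-01 -1.590e-02] [-1.000e-02  1.785e+01] 6602
gap slide top to face (mm) along n at y=-.02: 8.252944122203948
face x at y~-.045 [np.float64(-0.0364), np.float64(0.0379)] front y -0.0628
slide x [-0.0214  0.0214] front y -0.0441
```

View pics/wrist19.png

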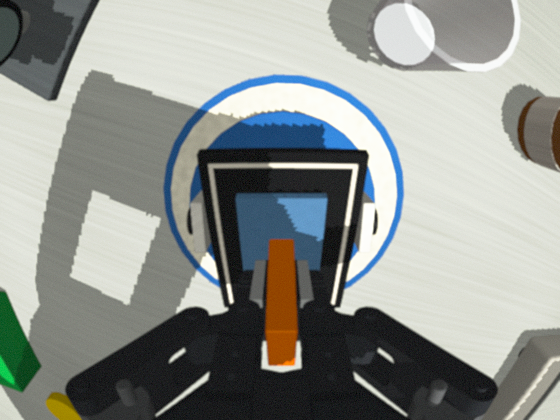

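Emit:
step_arm(
  series=[
    {"gripper":255,"x":0.0009,"y":0.0003,"z":-0.003,"spin":0},
    {"gripper":255,"x":0.0015,"y":0.0005,"z":-0.005,"spin":0},
    {"gripper":255,"x":0.002,"y":0.0007,"z":-0.0065,"spin":0},
    {"gripper":255,"x":0.0024,"y":0.0009,"z":-0.008,"spin":0},
    {"gripper":255,"x":0.0024,"y":0.0009,"z":-0.008,"spin":0},
  ],
)

```text
t: 21.5
ee_pos: [0.6461, 0.0827, 0.0328]
eef_rot: [-0.0, 0.816, -0.578, 0.0]
ft_force: [-1.1, -0.4, 2.4]
opening: 0.0118
```

```bash
python3 car.py 20; python3 rel.py 20; python3 look.py 20; python3 - <<'E'
from h import *
f=np.load('pics/scene20.npy',allow_pickle=True).item()
cv2.imwrite('pics/scene20d.png',cv2.resize(f['color'][180:300,210:340],None,fx=5,fy=5,interpolation=cv2.INTER_CUBIC)[:,:,::-1])
E
```

```text
21.5 [0.6461 0.0827 0.0328] [-1.09 -0.44  2.39] 0.011805058512582838
slide pts 4931 plane z=ax+by+c [ 0.0091 -0.9687 -0.061 ] pitch deg (+ = front end up) -44.09 roll 0.52 y range -0.0593 -0.0126
orange tool y/z ranges [-0.02    0.0189] [-0.0804 -0.0344]
slide [ 0.      0.318  -0.0247] [ 0.   17.64] 4102
face [-0.0005  0.3197 -0.0205] [-0.03 17.73] 6226
gap slide top to face (mm) along n at y=-.02: 3.9186701832090303
face x at y~-.045 [np.float64(-0.0364), np.float64(0.0376)] front y -0.0611
slide x [-0.0207  0.0209] front y -0.0444
21.55 [0.6461 0.0827 0.0328] [-1.000e-04  8.159e-01 -5.782e-01  3.000e-04] [-0.38 -0.9   3.28]
```

View pics/scene20d.png

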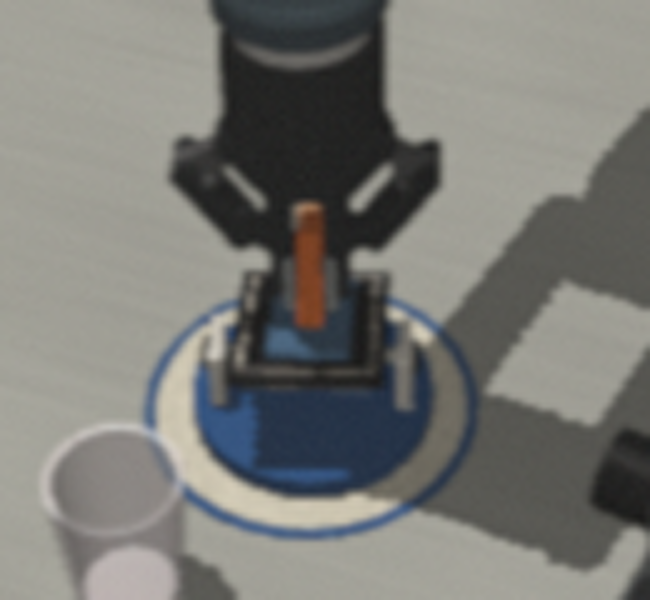

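View pics/wrist20.png

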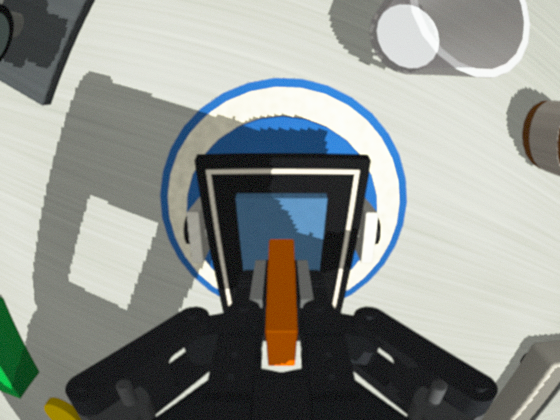

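Emit:
step_arm(
  series=[
    {"gripper":255,"x":0.0003,"y":0.0001,"z":-0.001,"spin":0},
    {"gripper":255,"x":0.0006,"y":0.0002,"z":-0.002,"spin":0},
    {"gripper":255,"x":0.0006,"y":0.0002,"z":-0.002,"spin":0},
    {"gripper":255,"x":0.0006,"y":0.0002,"z":-0.002,"spin":0},
    {"gripper":255,"x":0.0006,"y":0.0002,"z":-0.002,"spin":0},
  ],
)

```text
t: 22.28
ee_pos: [0.6467, 0.0829, 0.0306]
eef_rot: [-0.0, 0.816, -0.578, 0.0]
ft_force: [-0.2, -1.1, 4.8]
opening: 0.0116
```

```bash
python3 car.py 21 | head -1; python3 rel.py 21; python3 - <<'E'
from h import *
s=arm.observe(); f=grab_frame('wrist'); W=wpts(f,s); c=f['color']; hsv=cv2.cvtColor(c,cv2.COLOR_RGB2HSV)
print(s['ee_pos'],s['ft_force'],abs(s['dq']).max())
# ring + base from wrist
b=(hsv[...,0]>95)&(hsv[...,0]<130)&(hsv[...,1]>110)&(abs(W[...,2])<.006)&(np.hypot(W[...,0]-.66,W[...,1]-.087)<.11)&(np.hypot(W[...,0]-.66,W[...,1]-.087)>.07)
print('ring',fitcirc(W[b]))
# base rim: blue at z~.014, outermost
b=(hsv[...,0]>95)&(hsv[...,0]<130)&(hsv[...,1]>100)&(W[...,2]>.010)&(W[...,2]<.018)&(np.hypot(W[...,0]-.66,W[...,1]-.087)<.075)
v,u=np.nonzero(b); h=cv2.convexHull(np.c_[u,v].astype(np.int32))[:,0]; P=W[h[:,1],h[:,0]]
from scipy.optimize import least_squares
r=least_squares(lambda t:np.hypot(P[:,0]-t[0],P[:,1]-t[1])-.062,[.66,.087],loss='soft_l1',f_scale=.002); print('base',len(h),r.x,r.fun.std())
f=grab_frame('scene'); save(f,'scene21.png')
E
```

```text
22.275 [0.6467 0.0829 0.0306] [-0.19 -1.06  4.83] 0.011635934705656652
slide [ 0.0016  0.3185 -0.0246] [ 0.09 17.67] 4067
face [-2.00e-04  3.19e-01 -2.05e-02] [-1.000e-02  1.769e+01] 6113
gap slide top to face (mm) along n at y=-.02: 3.905029110539953
face x at y~-.045 [np.float64(-0.0363), np.float64(0.0375)] front y -0.0611
slide x [-0.0198  0.0202] front y -0.0445
[0.64670699 0.08292222 0.03070109] [-0.44532888 -1.10164421  4.61819566] 0.0014181598713075903
ring (np.float64(0.6595987086871627), np.float64(0.08571206147975752), np.float64(0.08295787695311774))
base 36 [0.65892668 0.08659042] 0.0007488265796342159
```

View pics/scene21.png

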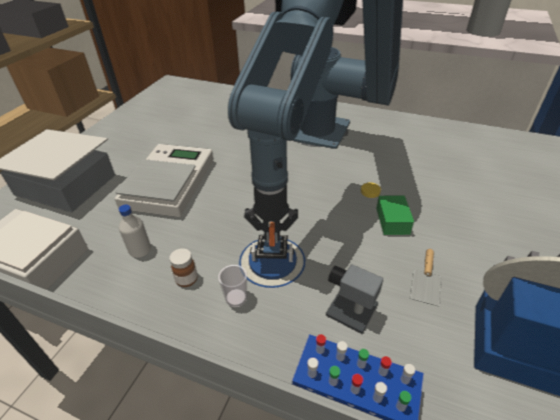

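```bash
python3 -c "
from h import *
print(order.finish_job())"
```

```text
the job is handed in; nothing more can be done
None
```

The job is handed in at about 22 s of the 54 s allowed. The stage is in the ring, and the carrier is still gripped and pressed on the sprung face. `finish_job` gives no verdict, so everything below comes from my own checks.

**What I did**
- **Stage:** I cradled the round base between the open fingertips and slid it into the ring.
- **Carrier:** I lifted it off the balance by its grip. The moves can only spin the tool about vertical, so I pivoted the carrier in a 20 N grip against the balance's front edge to about 17.7°.
- **Press:** I pressed it onto the face along the face normal.

**Last checks**

| Check | Measured | Allowed |
|---|---|---|
| Stage to ring centre | about 1 mm | below 20 mm |
| Slide angle to face (camera depth) | about 0.1° | 4° |
| Slide centred on face | within about 1–2 mm | 13 mm |
| Long side to slope | about 0.5° | 9° |
| Face pushed in (worked out from arm travel) | about 5.5–6 mm | 1.5–10.5 mm |

- **Push and clearance:** The pressing force is about 6 N after subtracting the sensor's roughly -1.5 N offset. The fingertips are estimated about 6 mm clear of the slide, and nothing was moving.
- **Bystanders:** In the last scene picture they look where they started, but I did not measure them.

**What disagreed**
- **Fingertip position:** The real fingertips sit about 33 mm behind the stated TCP, seen in both the wrist and scene depth. My first push went in over the base without touching it, so I corrected the height and repeated it.
- **Bad readings:** Two automatic measurements failed because of occlusion or wrong points: the stage position from the top view, and one slide-angle fit. I redid both another way.

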